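# Safety check of a sprung-lid lamp box

## Task

Do the safety check on the lamp box. With its lid closed, take the pen-shaped light meter out of its stand and hold its sensor end square to the middle of the amber window, about 4 cm off the glass, still for two seconds; then stand the meter back in its stand, sensor end down, and let go of it. After that lift the sprung lid by its handle until the lid's pointer lines up with the index clamped on the quadrant, without swinging it well past, and finish while still holding the lid steady there with the gripper so that the lamp cut-out can be checked; leave everything else on the table where it is.

Things in the scene. Friction and masses are not known exactly. Their poses are not given: they have to be found in the camera images.
- meter_centre (a point): Centre (half-way up) of the pen-shaped light meter, a loose upright round rod 130 mm long that starts standing in its stand. Plain grey barrel 24 mm in diameter with a black cap at the top; the black sensor head, 30 mm in diameter and 30 mm high, is at the lower end. 70 g. z runs along the rod from the sensor end to the cap end. Only the upper 87 mm stand clear of the stand's cup, 43 to 130 mm from the sensor end.
- meter_tip (a point): Middle of the flat sensor face at the meter's lower end, 65 mm from meter_centre along the rod; the sensor looks along -z (out of the end).
- meter: The light meter as a whole; its origin is the sensor face, axes as meter_tip.
- stand_seat (a point): Centre of the inner floor of the meter's stand, where the sensor face rests, 15 mm above the table. The stand is a round dark foot 88 mm across and 10 mm high with a black cup on it: inner diameter 38 mm, outer 46 to 50 mm, rim 58 mm above the table (43 mm above the seat). Heavy, it does not move. It may stand on either side of the lamp box.
- window (a point): Middle of the outer face of the amber window, 110 x 70 mm, in the lid of the lamp box. It turns with the lid: z is the outward normal of the glass (with the lid closed it leans 0.28 rad from vertical towards the front of the box), y runs along the hinge to the box's left, x down-to-up the slope towards the hinge.
- handle (a point): Middle of the bow handle's bar on the lid near its front edge: a black round bar 12 mm in diameter, straight part 84 mm long along the lid's y (parallel to the hinge), its centre line 36 mm above the lid's face. Axes as the lid's: z outward from the lid, x towards the hinge. With the lid closed the bar is about 139 mm above the table; it turns with the lid, 214 mm from the hinge axis.
- hinge (a point): Middle of the hinge axis at the top of the box's rear wall, about 138 mm above the table. The lamp box is a grey metal case 220 mm deep, 260 mm wide, with a sloping top 72 mm high in front, its front turned roughly to the robot, and does not move. Its axes: x from the front of the box to the back, y along the hinge axis to the left, z up.
- lid (a joint): Angle of the lid in rad: 0 closed on the box, growing as its front edge is lifted about the rear hinge, to 1.2. A spring and the lid's weight (about 0.35 kg) pull it shut: about 4 to 5 N upward at the handle starts it and 5 to 8 N square to the lid holds it at the index; let go, it falls shut.
- index (a joint): Where the index is clamped on the quadrant, given as the lid angle in rad at which the lid's pointer lines up with it (0.28 to 0.60). The index is stiff and must be left where it is.
- pointer_tip (a point): Tip of the small steel pointer on the right-hand side of the lid, which runs over the white graduated rim of the quadrant (116 mm from the hinge axis). Moves with the lid; axes as the lid's.
- index_mark (a point): Tip of the small dark index clamped on the rim of the quadrant (the graduated arc on the right-hand side of the box, about the hinge axis). Its z points along the arc, in the opening direction: lined up, the pointer tip stands tip to tip with it, 1 mm beside it and at the same place along the arc.
- tin_low: Flat round steel tin, 114 mm across, 17 mm high, loose, on the other side of the lamp box from the meter's stand. A bystander; origin under its centre.
- tin_top: Smaller steel tin, 102 mm across, 14 mm high, lying on the first. A bystander; origin under its centre.
- petri_dish_3: Covered petri dish, 90 mm across, 14 mm high, loose, in front of the lamp box. A bystander.
- petri_dish_4: Covered petri dish, 60 mm across, 14 mm high, loose, in front of the lamp box. A bystander.
- magnifier: Black hand lens, 127 x 52 x 9 mm, loose, in front. A bystander.
- marker: Marker pen, 135 mm long, 17 mm thick, loose, front left. A bystander.

How it is judged:
On the way, in this order (a step that is already met when the one before it is completed fails the run):
1. meter held still 1 s before the closed lid's window: sensor face 15 to 70 mm off the glass, within 20 mm of its middle in x and y, rod within 0.2 rad of the normal (x of meter_tip in the frame of window between -0.02 and 0.02 m and y of meter_tip in the frame of window between -0.02 and 0.02 m and z of meter_tip in the frame of window between 0.015 and 0.07 m and angle between the z axis of meter_tip and the z axis of window, either way round below 0.2 rad and linear speed of meter below 0.03 m/s and contact force between the fingers and meter above 0.5 N and value of joint lid below 0.04 rad), for 1 s.
2. the meter stands in its stand again, sensor end down, and is let go, with the lid still closed (horizontal distance between meter_tip and stand_seat below 0.008 m and z of meter_tip in the frame of stand_seat below 0.006 m and angle between meter_centre's own z axis and vertical below 0.2 rad and contact force between the fingers and meter below 0.1 N and value of joint lid below 0.04 rad), for 0.2 s.
At the end, for the whole second after the job is handed in: The gripper's fingers still hold the lid (at least 2 N on it) at rest, with the pointer within 6 mm (about 3 degrees) of the index along the arc, and the meter stands in its stand, sensor end down, released (z of pointer_tip in the frame of index_mark between -0.006 and 0.006 m and velocity of joint lid between -0.05 and 0.05 rad/s and value of joint lid above 0.2 rad and contact force between the fingers and lid above 2 N and horizontal distance between meter_tip and stand_seat below 0.008 m and z of meter_tip in the frame of stand_seat below 0.006 m and angle between meter_centre's own z axis and vertical below 0.2 rad and contact force between the fingers and meter below 0.1 N); the arm keeps its last pose, push and grip.
It fails at once if the lid's pointer swings more than 20 mm (about 10 degrees) past the index (z of pointer_tip in the frame of index_mark above 0.02 m).
It fails at once if the index is moved along the quadrant (distance of index_mark from where it was at the start of the episode above 0.005 m).
It fails at once if another thing on the table is pushed aside by more than 30 mm (distance of any of tin_low, tin_top, petri_dish_3, petri_dish_4, magnifier, marker from where it was at the start of the episode above 0.03 m).
It also fails if it takes over 72 s, if anything falls off the work surface, if the arm or the gripper's body presses on something with over 40 N, if the wrist force passes 120 N, or if a joint passes its speed limit or range.

## Robot

A 7-joint arm with a two-finger parallel gripper is mounted at the origin on a cart in front of the work surface, level with it; the furniture and walls round the work are solid. World frame = base frame: x ahead of the robot, y to its left, z up, the work surface at z = 0. Lengths are in m, angles in rad, forces in N, time in s.
With the tool pointing down it reaches from about 0.4 to 0.85 m from the base axis. Payload 10.4 kg.
Tool frame: the origin (TCP) lies midway between the tips of the shut fingers; the grasp point (between the pads) lies 19 mm behind it; z points along the fingers, y is the direction in which the jaws open and shut (so a half turn about z gives the same grasp; the last joint's range is limited). The gripper opens to 87 mm and grips with 3 to 60 N. Pads are 19 mm wide; open, the fingers measure 117 mm over their backs; the gripper's body (75 mm by 190 mm) begins 51 mm behind the grasp point.
Start: joints at [-1.15, 0.332, -0.065, 1.46, 0.022, 1.35, -0.088], TCP at [0.268, 0.564, 0.223] pointing down, gripper open.
Joint ranges: [-2.6, 2.6], [-0.5, 2.12], [-1.47, 1.34], [0.16, 2.42], [-1.27, 4.41], [0.06, 2.06], [-2.6, 2.6]. Speed limits (rad/s): [2.22, 2.22, 2.79, 2.79, 3.14, 3.14, 3.14].

## Interface

Orientations are given as a unit quaternion [x, y, z, w].
In Python, from bench import r gives the robot as it stands.
- The arm moves only by the tool step_arm, never from a script. Its argument "increments" is a list of rows, each a list of 2 entries, a list of its own where there are three numbers: the shift along the tool's x, y, z in m, then the turn, a rotation vector about the tool's x, y, z in rad. A call has 1 to 5 rows; each row is the pose to reach, as a shift and turn from the pose measured when the call began, along the tool's axes at that moment; what a row does not reach only later rows make up. A row lasts 1/10 s, in which the tool goes at most 50 mm and 8.59 degrees, less where a joint would pass 70% of its speed; a pose out of reach is approached as far as the arm can. A call with a gripper value outside its range is refused whole. "hand" is the closure, from -1 (fully open) to 1 (shut), so that 0 is half open, set as the call begins (left out, the last holds). The fingers move at their own pace and stop on an object; "grip_force" is the grip in N (left out, the last holds). Time passes only in rows, so rows that repeat a pose let the fingers close. It gives the time, the measured TCP pose, the force and the opening at its end, in the units of the state.
- r.read_state(): the state, without advancing time (a new reading comes with each control period).
- r.camera(name): name is "scene" or "top" or "wrist"; returns a dict with "pixels" (384x512x3 uint8, blue, green, red), "camera_matrix" (3x3 intrinsics, pixels), "k1" (the pictures are not rectified: a ray, as slopes to the right and down, at radius r is drawn at 1 + k1 r^2 times it, then the intrinsics apply), "extrinsics" (4x4, takes a point from camera to world coordinates). Camera axes: x right, y up, looking along -z (the intrinsics and any distortion apply to the point x, -y, -z); pixel columns grow to the right and rows downward; lengths in m; the calibration is good to about 2 mm. A picture is of the moment at which its call begins. There is no depth.
- r.close_job(): hands the job in, once; it reports no verdict.
The state is a dict: "time": time; "joint_positions": joint angles; "joint_vel": joint speeds; "joint_torque": joint torques, N m; "ee_pos": TCP position; "eef_rot": TCP orientation; "ft_force": force on the tool from outside, world axes, zero at the start; "torque": the same for the moment, N m; "width": finger opening in m.
Only numpy, scipy, OpenCV 4.12 (cv2) and the standard library are available. Lean on these libraries where they do the work, as an engineer would, in place of code of your own. Each camera call takes 0.05 s, during which the arm holds its last target.

## Working session

There is one attempt and no reset: what is moved stays moved. The work goes in short steps, Python scripts to look and compute and a tool call to move; the robot and the scene stay as the last step left them, time stands still between calls to the robot, and variables do not carry over. Pictures are saved under pics/ and viewed, and the job is handed in when it is done.

Besides the shell and the picture viewer there is one more tool, called after "Emit:" as name(argument=value, ...) on one line, values as JSON. step_arm: Moves the arm, as the interface text tells. Its arguments: {"type":"object","properties":{"increments":{"type":"array"},"hand":{"type":"number"},"grip_force":{"type":"number"}},"required":["increments"]}

```bash
ls; mkdir -p pics; python3 - <<'E'
from bench import r
import cv2,numpy as np
s=r.read_state();print(s)
for n in ["scene","top","wrist"]:
    c=r.camera(n);cv2.imwrite(f"pics/{n}0.png",c["pixels"]);print(n,c["camera_matrix"],c["k1"],c["extrinsics"])
E
```

```text
pics
{'time': 0.0, 'joint_positions': array([-1.14961173,  0.33284004, -0.06470871,  1.46092715,  0.02158937,
        1.34991117, -0.08850689]), 'joint_vel': array([-0.00088609, -0.00092213, -0.00065511, -0.00136998, -0.00105556,
       -0.00136152, -0.00075547]), 'joint_torque': array([ 8.09880657e-05, -6.23257613e+01,  2.46001157e-02, -3.89907718e+01,
       -6.13487069e-02,  3.99254076e-02,  1.06982552e-04]), 'ee_pos': array([0.26818233, 0.56411157, 0.22178061]), 'eef_rot': array([ 2.20066261e-01,  9.75484678e-01, -6.83534316e-04, -1.27447773e-04]), 'ft_force': array([ 0.3844905 ,  0.13945914, -0.4026079 ]), 'torque': array([ 0.02825108,  0.02756136, -0.03631961]), 'width': 0.08750740545150211}
scene [[460.73094644   0.         263.74205531]
 [  0.         460.73094644 195.61327011]
 [  0.           0.           1.        ]] 0.05441639838883692 [[ 0.58490355  0.43948479 -0.68171911 -0.46541702]
 [-0.8110974   0.32000069 -0.48961267 -0.63445232]
 [ 0.00297326  0.83931679  0.54363451  0.93554941]
 [ 0.          0.          0.          1.        ]]
top [[376.90048748   0.         257.59561937]
 [  0.         376.90048748 192.5325005 ]
 [  0.           0.           1.        ]] -0.09403984533350059 [[-0.1902799   0.95840773 -0.21271621  0.31072446]
 [-0.98171488 -0.1869547   0.03583075  0.11333988]
 [-0.00542783  0.21564454  0.97645685  1.11165994]
 [ 0.          0.          0.          1.        ]]
wrist [[295.94346255   0.         250.61630471]
 [  0.         295.94346255 190.61538313]
 [  0.           0.           1.        ]] -0.024539065734882067 [[ 4.29579157e-01 -8.65447142e-01 -2.57804173e-01  1.97150013e-01]
 [ 9.03029168e-01  4.11617090e-01  1.22921494e-01  5.98664607e-01]
 [-2.65451657e-04 -2.85609200e-01  9.58346135e-01  3.83000331e-01]
 [ 0.00000000e+00  0.00000000e+00  0.00000000e+00  1.00000000e+00]]
```

View pics/scene0.png

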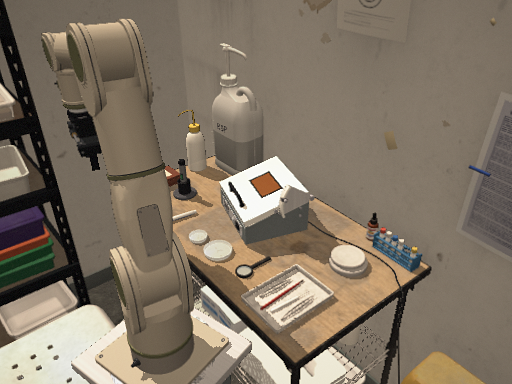

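View pics/top0.png

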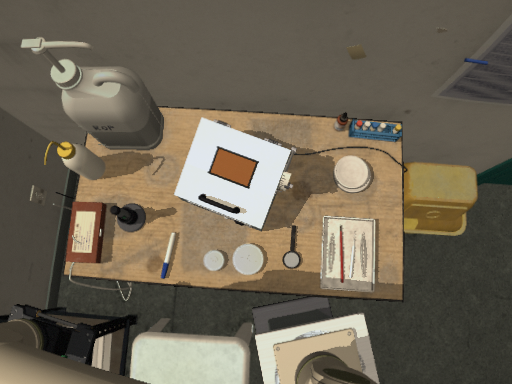

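View pics/wrist0.png

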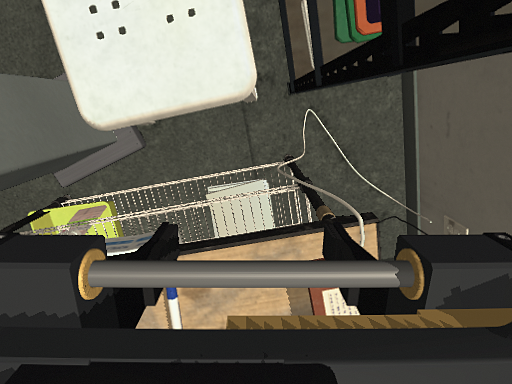

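```bash
cat > h.py <<'E'
import numpy as np,cv2
from scipy.spatial.transform import Rotation as R
from bench import r
F=np.diag([1,-1,-1.])
def ray(c,px):
    p=cv2.undistortPoints(np.array(px,float).reshape(-1,1,2),c["camera_matrix"],np.array([c["k1"],0,0,0.]),None,None,None,(3,100,1e-9) if False else None) if False else cv2.undistortPoints(np.array(px,float).reshape(-1,1,2),c["camera_matrix"],np.array([c["k1"],0,0,0.]))
    p=p.reshape(-1,2);d=np.c_[p,np.ones(len(p))]@F
    E=c["extrinsics"];d=d@E[:3,:3].T
    return E[:3,3],d/np.linalg.norm(d,axis=1)[:,None]
def onz(c,px,z):
    o,d=ray(c,px);return o+d*((z-o[2])/d[:,2])[:,None]
def tri(c1,p1,c2,p2):
    out=[]
    for a,b in zip(np.reshape(p1,(-1,2)),np.reshape(p2,(-1,2))):
        o1,d1=ray(c1,a);o2,d2=ray(c2,b);d1=d1[0];d2=d2[0]
        t=np.linalg.lstsq(np.c_[d1,-d2],o2-o1,rcond=None)[0]
        q1=o1+t[0]*d1;q2=o2+t[1]*d2;out.append(np.r_[(q1+q2)/2,np.linalg.norm(q1-q2)])
    return np.array(out)
def proj(c,P):
    E=np.linalg.inv(c["extrinsics"]);M=F@E[:3,:3];t=F@E[:3,3]
    return cv2.projectPoints(np.array(P,float).reshape(-1,1,3),cv2.Rodrigues(M)[0],t,c["camera_matrix"],np.array([c["k1"],0,0,0.]))[0].reshape(-1,2)
def crop(img,x0,y0,x1,y1,k,name):
    cv2.imwrite("pics/"+name,cv2.resize(img[y0:y1,x0:x1],None,fx=k,fy=k,interpolation=cv2.INTER_CUBIC))
E
python3 - <<'E'
from h import *
s=r.camera("scene");t=r.camera("top")
crop(s["pixels"],205,145,325,245,6,"s1.png")
crop(t["pixels"],165,110,305,235,5,"t1.png")
crop(t["pixels"],90,180,190,255,6,"t2.png")
crop(s["pixels"],150,140,220,230,6,"s2.png")
E
```

```text
(no output)
```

View pics/s1.png

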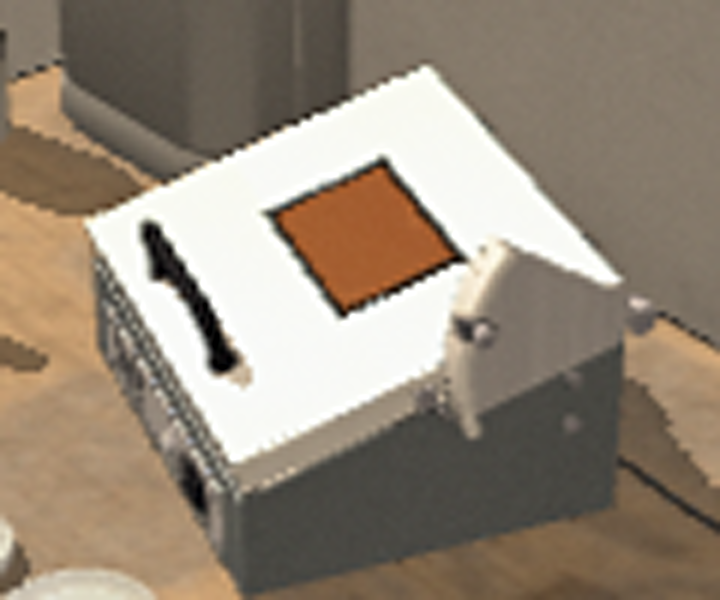

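View pics/t1.png

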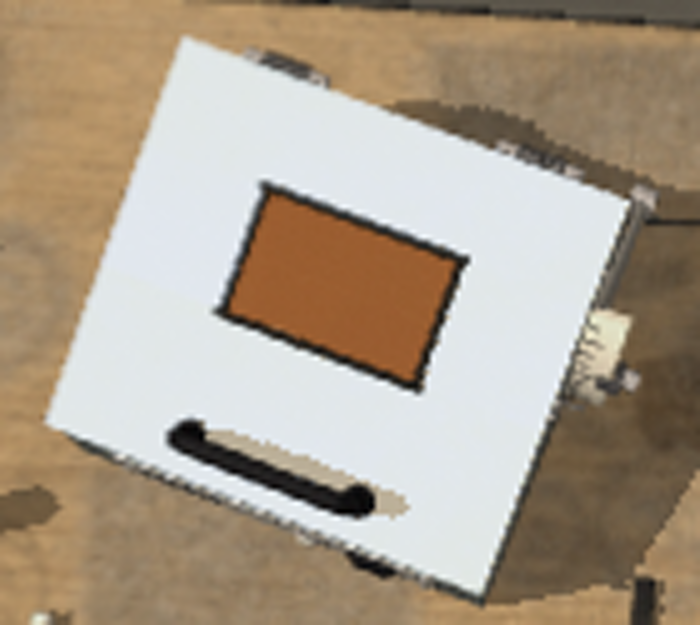

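View pics/t2.png

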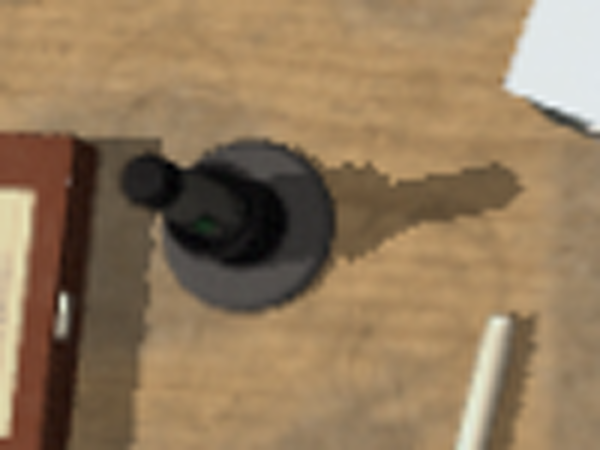

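View pics/s2.png

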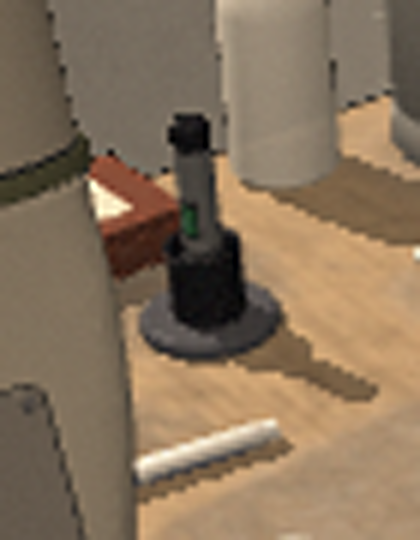

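```bash
cat > m1.py <<'E'
from h import *
s=r.camera("scene");t=r.camera("top")
def quad(c,box):
    x0,y0,x1,y1=box
    hsv=cv2.cvtColor(c["pixels"],cv2.COLOR_BGR2HSV)
    m=((hsv[...,0]<20)&(hsv[...,1]>165)&(hsv[...,2]>100)).astype(np.uint8)
    k=np.zeros_like(m);k[y0:y1,x0:x1]=1;m*=k
    cs=max(cv2.findContours(m,0,1)[0],key=cv2.contourArea)
    (cx,cy),wh,a=cv2.minAreaRect(cs);print("area",cv2.contourArea(cs),cx,cy,wh,a)
    ap=cv2.approxPolyDP(cs,4,True).reshape(-1,2).astype(float)
    return ap
qs=quad(s,(240,165,290,205));qt=quad(t,(200,140,265,195))
print(qs,qt)
E
python3 m1.py
```

```text
area 345.0 265.2000427246094 183.90000915527344 (18.782970428466797, 22.807889938354492) 63.43495178222656
area 929.0 232.6985626220703 166.88565063476562 (39.59230422973633, 25.14820671081543) 20.772254943847656
[[268. 173.]
 [251. 181.]
 [262. 195.]
 [279. 187.]] [[219. 149.]
 [211. 172.]
 [247. 185.]
 [255. 162.]]
```

```bash
cat >> m1.py <<'E'
P=tri(s,qs,t,qt);print(P.round(4))
C=P[:,:3].mean(0);print("C",C)
BL,FL,FR,BR=P[:,:3]
y=(BL-BR+FL-FR);y/=np.linalg.norm(y);x=(BL-FL+BR-FR);x/=np.linalg.norm(x);n=np.cross(x,y)
print("x",x,"y",y,"n",n,"tilt",np.arccos(n[2]),"len",np.linalg.norm(BL-BR),np.linalg.norm(BL-FL))
# handle ends
hs=[[205+150/6,145+235/6],[205+222/6,145+358/6]];ht=[[165+186/5,110+436/5],[165+358/5,110+500/5]]
H=tri(s,hs,t,ht);print("handle",H.round(4),H.mean(0))
# stand and cap
print("foot",onz(t,[[131.5,217.5]],.01),"cap",onz(t,[[115,210.3]],.145))
print("foot s",onz(s,[[150+211/6,140+313/6]],.01))
E
python3 m1.py
```

```text
area 345.0 265.2000427246094 183.90000915527344 (18.782970428466797, 22.807889938354492) 63.43495178222656
area 928.0 232.6506805419922 166.93150329589844 (39.559906005859375, 25.163846969604492) 20.556045532226562
[[268. 173.]
 [251. 181.]
 [262. 195.]
 [279. 187.]] [[219. 149.]
 [211. 172.]
 [247. 185.]
 [255. 162.]]
[[6.628e-01 1.579e-01 1.358e-01 3.000e-04]
 [6.083e-01 1.910e-01 1.183e-01 5.000e-04]
 [5.510e-01 1.017e-01 1.252e-01 1.400e-03]
 [6.045e-01 7.010e-02 1.409e-01 4.300e-03]]
C [0.6066429  0.13017566 0.13004398]
x [ 0.82959617 -0.49675465  0.25496079] y [ 0.54567519  0.83609697 -0.0563954 ] n [-0.18515727  0.18591119  0.96468954] tilt 0.26653422763606555 len 0.10544226397088376 0.06616118455551569
handle [[0.5403 0.226  0.1268 0.0023]
 [0.494  0.1413 0.1025 0.0007]] [0.51714409 0.18363165 0.11469363 0.00151167]
foot [[0.54784823 0.45735082 0.01      ]] cap [[0.54624116 0.45676172 0.145     ]]
foot s [[0.54192814 0.44982197 0.01      ]]
```

```bash
cat > m2.py <<'E'
from h import *
s=r.camera("scene");t=r.camera("top")
T=lambda l:[[165+a/5-.4,110+b/5-.4] for a,b in l]   # crop->px (centre offset)
hp=onz(t,T([(186,436),(358,500)]),.139);print("handle",hp,hp.mean(0),np.linalg.norm(hp[0]-hp[1]))
d=hp[0]-hp[1];print("yaw handle",np.arctan2(-d[0],d[1]))
re=onz(t,T([(185,37),(635,200)]),.161);d=re[0]-re[1];print("rear",re,np.linalg.norm(d),"yaw",np.arctan2(-d[0],d[1]))
fe=onz(t,T([(45,425),(485,605)]),.100);d=fe[0]-fe[1];print("front",fe,np.linalg.norm(d),"yaw",np.arctan2(-d[0],d[1]))
w=onz(t,T([(265,185),(220,312),(420,388),(467,262)]),.13);print(w,w.mean(0))
d=w[0]-w[3]+w[1]-w[2];print("yaw win",np.arctan2(-d[0],d[1]))
yaw=-.57;bx=np.array([np.cos(yaw),np.sin(yaw),0])
for n,p in (("handle",hp.mean(0)),("rear",re.mean(0)),("front",fe.mean(0)),("win",w.mean(0))): print(n,"along x",p@bx,"y",-p[0]*np.sin(yaw)+p[1]*np.cos(yaw))
# cross-check in scene
print(proj(s,hp),proj(s,re),proj(s,fe))
E
python3 m2.py
```

```text
handle [[0.53951454 0.22464237 0.139     ]
 [0.48840377 0.14135446 0.139     ]] [0.51395915 0.18299841 0.139     ] 0.09771994144557417
yaw handle -0.5504058807024681
rear [[ 0.75370699  0.18799224  0.161     ]
 [ 0.61509268 -0.03232105  0.161     ]] 0.26029190426368387 yaw -0.5615916714261959
front [[0.5697865  0.30503611 0.1       ]
 [0.42604338 0.08560399 0.1       ]] 0.26232143985330597 yaw -0.5799302155012785
[[0.67261505 0.16065166 0.13      ]
 [0.60584751 0.19666486 0.13      ]
 [0.54353159 0.09816691 0.13      ]
 [0.60778692 0.06007015 0.13      ]] [0.60744527 0.12888839 0.13      ]
yaw win -0.5683618401216993
handle along x 0.3339509023241744 y 0.4314153742515015
rear along x 0.5341943056458156 y 0.4348539488618386
front along x 0.31379411682036806 y 0.43313099792278437
win along x 0.44185645552654357 y 0.4363081996320433
[[230.37827016 181.23445609]
 [240.52144487 195.96249664]] [[275.91014088 154.14426474]
 [308.58729464 190.07277564]] [[218.49202176 180.15989934]
 [242.53117741 221.38129987]]
```

```bash
cat >> h.py <<'E'
YAW=-.565
BX=np.array([np.cos(YAW),np.sin(YAW),0]);BY=np.array([-np.sin(YAW),np.cos(YAW),0]);BZ=np.array([0,0,1.])
def Rt(tilt=0.):  # tool z = -(normal leaning 'tilt' to box front); tool y along box x side, tool x = box y
    n=-np.sin(tilt)*BX+np.cos(tilt)*BZ; z=-n; x=BY; y=np.cross(z,x)
    return np.c_[x,y,z]
def plan(p,Rm,st=None,maxrow=(.04,.14)):
    st=st or r.read_state(); R0=R.from_quat(st["eef_rot"]).as_matrix()
    sh=R0.T@(np.array(p)-st["ee_pos"]); rv=R.from_matrix(R0.T@Rm).as_rotvec()
    n=int(np.ceil(max(np.linalg.norm(sh)/maxrow[0],np.linalg.norm(rv)/maxrow[1])))
    print("t",round(st["time"],2),"pos",st["ee_pos"].round(4),"shift",sh.round(4),"turn",rv.round(4),"rows",n,"ft",st["ft_force"].round(2),"w",round(st["width"],4),"q",st["joint_positions"].round(2))
    return sh,rv,n
E
python3 - <<'E'
from h import *
t=r.camera("top");s=r.camera("scene")
print("bottle base/jug edge",onz(t,[[92,172],[100,150],[160,150],[140,148],[103,203],[103,262]],0).round(3))
print(proj(t,[[.547,.457,.145],[.547,.457,.058],[.547,.457,.01]]),proj(s,[[.547,.457,.145],[.547,.457,.058],[.547,.457,.01]]))
plan([.504,.389,.25],Rt())
E
```

```text
bottle base/jug edge [[0.717 0.568 0.   ]
 [0.784 0.536 0.   ]
 [0.745 0.346 0.   ]
 [0.764 0.408 0.   ]
 [0.611 0.543 0.   ]
 [0.434 0.563 0.   ]]
[[114.8815151  210.0385355 ]
 [126.14320914 215.22562717]
 [131.64809106 217.75429966]] [[181.2867781  159.1419734 ]
 [183.53797127 179.97331033]
 [184.71945544 190.97163922]]
t 0.65 pos [0.2683 0.5645 0.2226] shift [-0.2882 -0.0573 -0.0274] turn [ 0.000e+00 -1.000e-04  1.692e+00] rows 13 ft [-0.02  0.19  0.79] w 0.0867 q [-1.15  0.33 -0.06  1.46  0.02  1.35 -0.09]
```

Emit:
step_arm(increments=[[[-0.022, -0.004, -0.002], [0, 0, 0.13]], [[-0.044, -0.009, -0.004], [0, 0, 0.26]], [[-0.067, -0.013, -0.006], [0, 0, 0.39]], [[-0.089, -0.018, -0.008], [0, 0, 0.52]], [[-0.111, -0.022, -0.01], [0, 0, 0.65]]], hand=-1, grip_force=30)

```text
time: 1.15
ee_pos: [0.3598, 0.4963, 0.2328]
eef_rot: [0.522, 0.853, 0.0, -0.0]
ft_force: [-0.6, -0.3, 0.3]
width: 0.0871
```

```bash
python3 -c "
from h import *
plan([.504,.389,.25],Rt())"
```

```text
t 1.15 pos [0.3598 0.4963 0.2328] shift [-0.1611  0.0797 -0.0172] turn [ 1.0000e-04 -3.0000e-04  1.0366e+00] rows 8 ft [-0.59 -0.3   0.26] w 0.0871 q [-1.08  0.3   0.08  1.49 -0.02  1.36 -0.53]
```

Emit:
step_arm(increments=[[[-0.02, 0.01, -0.002], [0, 0, 0.13]], [[-0.04, 0.02, -0.004], [0, 0, 0.26]], [[-0.06, 0.03, -0.006], [0, 0, 0.39]], [[-0.08, 0.04, -0.008], [0, 0, 0.52]], [[-0.1, 0.05, -0.01], [0, 0, 0.65]]])

```text
time: 1.65
ee_pos: [0.4505, 0.4294, 0.2429]
eef_rot: [0.769, 0.639, 0.0, -0.0]
ft_force: [0.8, 0.8, -0.5]
width: 0.0877
```

```bash
python3 -c "
from h import *
plan([.504,.389,.25],Rt())"
```

```text
t 1.65 pos [0.4505 0.4294 0.2429] shift [-0.0299  0.06   -0.0071] turn [ 0.     -0.0005  0.3813] rows 3 ft [ 0.78  0.78 -0.51] w 0.0877 q [-1.01  0.31  0.22  1.45 -0.07  1.38 -0.97]
```

Emit:
step_arm(increments=[[[-0.01, 0.02, -0.002], [0, 0, 0.13]], [[-0.02, 0.04, -0.005], [0, 0, 0.26]], [[-0.03, 0.06, -0.007], [0, 0, 0.38]], [[-0.03, 0.06, -0.007], [0, 0, 0.38]]])

```text
time: 2.05
ee_pos: [0.5069, 0.3859, 0.2503]
eef_rot: [0.878, 0.479, 0.001, 0.001]
ft_force: [-0.0, -0.4, -0.5]
width: 0.0871
```

```bash
python3 - <<'E'
from h import *
plan([.504,.389,.25],Rt())
w=r.camera("wrist");cv2.imwrite("pics/w2.png",w["pixels"])
print(proj(w,[[.547,.457,.145],[.547,.457,.058],[.547,.457,.01],list(r.read_state()["ee_pos"])]))
E
```

```text
t 2.05 pos [0.5069 0.3859 0.2503] shift [ 0.001  -0.0041  0.0003] turn [ 0.002  -0.0005 -0.0073] rows 1 ft [-0.04 -0.4  -0.46] w 0.0871 q [-0.96  0.35  0.31  1.4  -0.1   1.41 -1.22]
[[245.47212482  99.88904055]
 [246.64138304 100.62390845]
 [247.06920843 100.89281639]
 [247.58662091 239.41333131]]
```

View pics/w2.png

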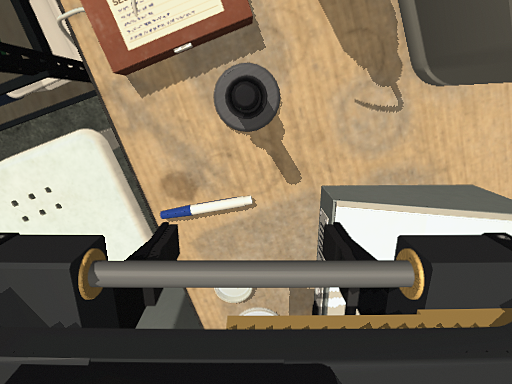

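```bash
python3 - <<'E'
from h import *
w=r.camera("wrist");im=w["pixels"]
crop(im,205,55,290,140,7,"w2c.png")
hsv=cv2.cvtColor(im,cv2.COLOR_BGR2HSV)
m=((hsv[...,1]<70)&(hsv[...,2]<110)).astype(np.uint8);k=np.zeros_like(m);k[58:136,208:287]=1;m*=k
cs=max(cv2.findContours(m,0,1)[0],key=cv2.contourArea);print(cv2.fitEllipse(cs),cv2.minEnclosingCircle(cs))
e=np.array(cv2.minEnclosingCircle(cs)[0]);print(onz(w,[e],.01))
g=cv2.cvtColor(im,cv2.COLOR_BGR2GRAY)
m2=(g<28).astype(np.uint8)*k
for c in cv2.findContours(m2,0,1)[0]:
    if cv2.contourArea(c)>60: print("dark",cv2.contourArea(c),cv2.minEnclosingCircle(c))
plan([.547,.457,.25],Rt())
E
```

```text
((248.90945434570312, 97.15628051757812), (65.03591918945312, 67.8175048828125), 5.313728332519531) ((248.0404510498047, 97.08147430419922), 34.4522819519043)
[[0.54827975 0.46242555 0.01      ]]
dark 1068.5 ((248.743896484375, 97.96341705322266), 20.483732223510742)
t 2.15 pos [0.504  0.3888 0.2499] shift [ 0.0806 -0.0001 -0.0001] turn [-0.0003 -0.0004  0.002 ] rows 3 ft [ 0.2   0.43 -0.45] w 0.0871 q [-0.96  0.35  0.3   1.4  -0.1   1.41 -1.22]
```

View pics/w2c.png

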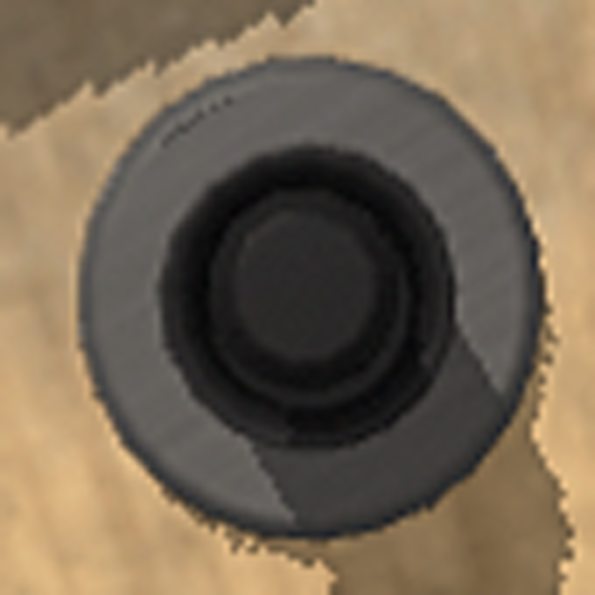

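```bash
python3 - <<'E'
from h import *
w=r.camera("wrist")
f=lambda a,b:[205+a/7-.43,55+b/7-.43]
print("foot",onz(w,[f(311.5,296)],.01),"rim",onz(w,[f(308,296)],.058),"rim dia",np.linalg.norm(np.diff(onz(w,[f(160,296),f(457,296)],.058),axis=0)),"cap",onz(w,[f(306,284)],.145))
print("cap dia",np.linalg.norm(np.diff(onz(w,[f(235,284),f(378,284)],.145),axis=0)))
E
```

```text
foot [[0.54793373 0.4634453  0.01      ]] rim [[0.5472162  0.46284083 0.058     ]] rim dia 0.048377751432036493 cap [[0.54745523 0.46243929 0.145     ]]
cap dia 0.017525593250136366
```

```bash
python3 - <<'E'
from h import *
plan([.5475,.4605,.20],Rt())
plan([.5475,.4605,.086],Rt())
E
```

```text
t 2.2 pos [0.5034 0.3896 0.2498] shift [ 0.0835 -0.0004  0.0498] turn [-0.0007 -0.0004  0.0036] rows 3 ft [-0.2  -0.31  0.06] w 0.0869 q [-0.96  0.35  0.3   1.4  -0.1   1.41 -1.22]
t 2.2 pos [0.5034 0.3896 0.2498] shift [ 0.0835 -0.0003  0.1638] turn [-0.0007 -0.0004  0.0036] rows 5 ft [-0.2  -0.31  0.06] w 0.0869 q [-0.96  0.35  0.3   1.4  -0.1   1.41 -1.22]
```

Emit:
step_arm(increments=[[[0.03, 0, 0], [0, 0, 0.002]], [[0.06, 0, 0.01], [0, 0, 0.003]], [[0.0835, 0, 0.025], [0, 0, 0.003]], [[0.0835, 0, 0.05], [0, 0, 0.003]], [[0.0835, 0, 0.07], [0, 0, 0.003]]])

```text
time: 2.7
ee_pos: [0.5465, 0.4618, 0.1777]
eef_rot: [0.875, 0.484, -0.001, -0.001]
ft_force: [0.8, -0.2, 0.6]
width: 0.0868
```

```bash
python3 - <<'E'
from h import *
plan([.5475,.4605,.086],Rt())
t=r.camera("top");s=r.camera("scene");w=r.camera("wrist")
crop(t["pixels"],70,150,230,270,5,"t3.png");crop(s["pixels"],120,100,240,220,5,"s3.png")
E
```

```text
t 2.7 pos [0.5465 0.4618 0.1777] shift [-0.0005  0.0018  0.0917] turn [-0.0017  0.0009  0.0043] rows 3 ft [ 0.76 -0.18  0.57] w 0.0868 q [-0.95  0.57  0.29  1.25 -0.16  1.34 -1.23]
```

View pics/t3.png

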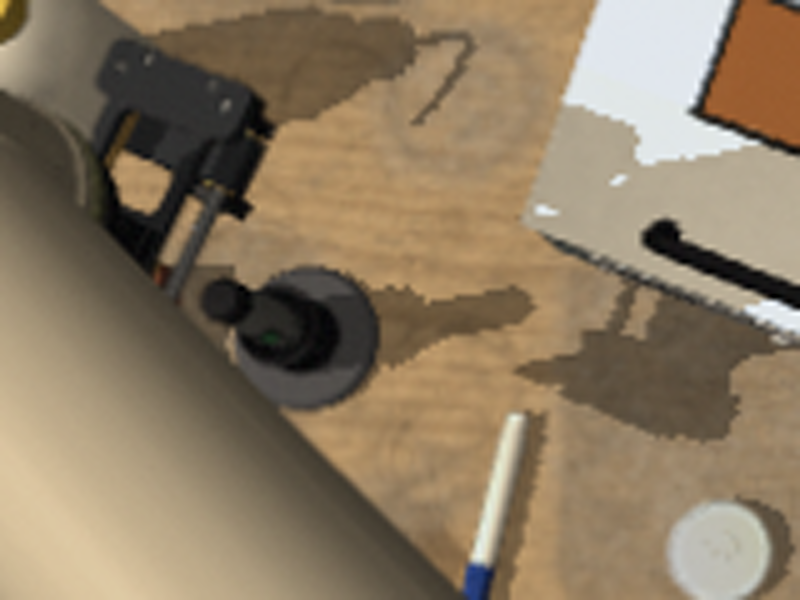

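View pics/s3.png

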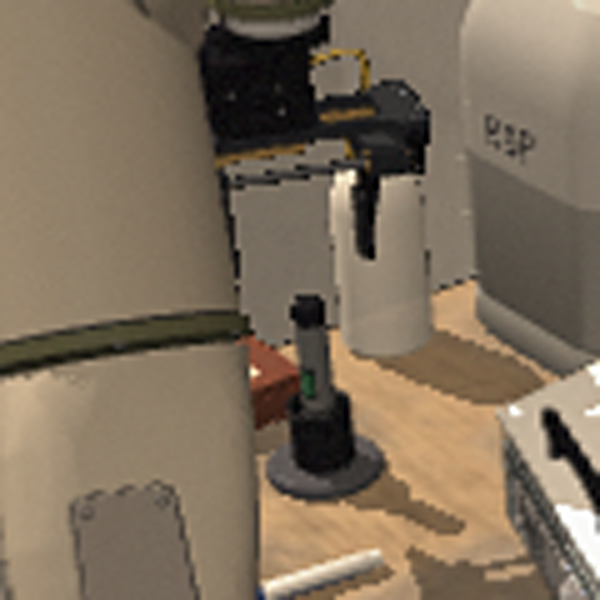

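Emit:
step_arm(increments=[[[0, 0.002, 0.025], [0, 0, 0.004]], [[-0.0005, 0.002, 0.05], [0, 0, 0.004]], [[-0.0005, 0.002, 0.075], [0, 0, 0.004]], [[-0.0005, 0.002, 0.092], [0, 0, 0.004]], [[-0.0005, 0.002, 0.092], [0, 0, 0.004]]])

```text
time: 3.35
ee_pos: [0.5463, 0.459, 0.0851]
eef_rot: [0.876, 0.482, -0.003, -0.0]
ft_force: [-0.7, 0.4, -0.3]
width: 0.0871
```

```bash
python3 - <<'E'
from h import *
plan([.5475,.4605,.086],Rt())
s=r.camera("scene");w=r.camera("wrist");cv2.imwrite("pics/w4.png",w["pixels"])
crop(s["pixels"],120,100,240,220,5,"s4.png")
E
```

```text
t 3.35 pos [0.5463 0.459  0.0851] shift [ 0.0019  0.0002 -0.001 ] turn [-0.003   0.0048 -0.0002] rows 1 ft [-0.72  0.42 -0.33] w 0.0871 q [-0.94  0.63  0.27  1.35 -0.17  1.18 -1.22]
```

View pics/s4.png

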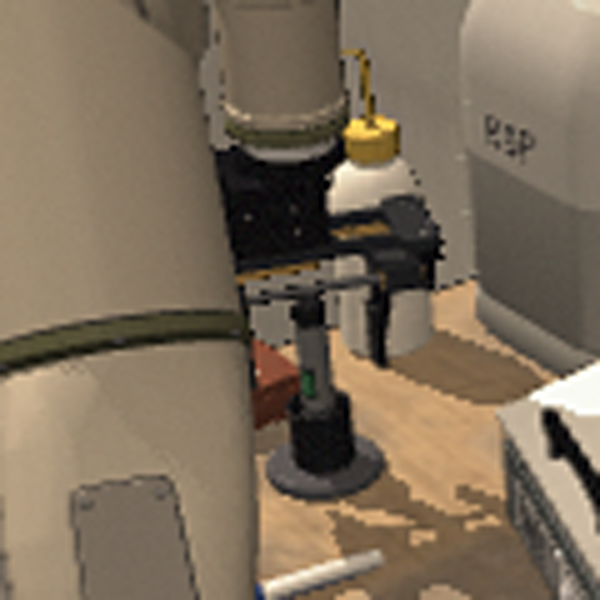

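View pics/w4.png

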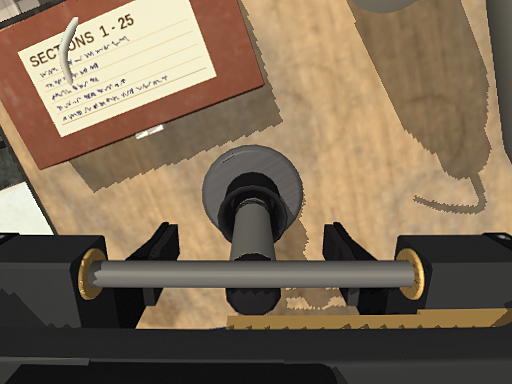

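Emit:
step_arm(increments=[[[0.001, 0, 0], [0, 0, 0]], [[0.001, 0, 0], [0, 0, 0]], [[0.001, 0, 0], [0, 0, 0]], [[0.001, 0, 0], [0, 0, 0]], [[0.001, 0, 0], [0, 0, 0]]], hand=1, grip_force=30)

```text
time: 3.95
ee_pos: [0.5483, 0.4607, 0.0881]
eef_rot: [0.876, 0.482, -0.001, -0.001]
ft_force: [0.1, -0.0, -0.5]
width: 0.0552
```

```bash
python3 - <<'E'
from h import *
plan([.5475,.4605,.086],Rt())
w=r.camera("wrist");cv2.imwrite("pics/w5.png",w["pixels"])
print(r.read_state()["torque"])
E
```

```text
t 3.95 pos [0.5483 0.4607 0.0881] shift [-0.0006 -0.0006  0.0021] turn [-0.0018  0.0007 -0.0007] rows 1 ft [ 0.13 -0.   -0.46] w 0.0552 q [-0.94  0.63  0.27  1.35 -0.17  1.19 -1.22]
[-0.11160272  0.07275736 -0.00061893]
```

View pics/w5.png

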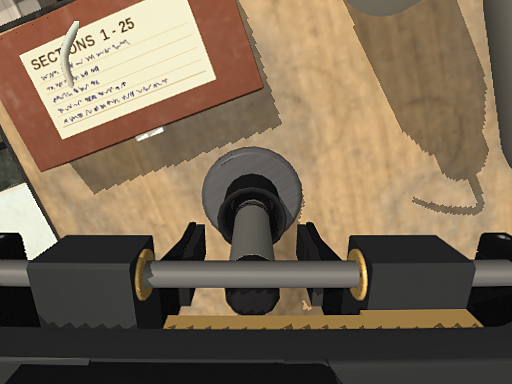

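Emit:
step_arm(increments=[[[0, 0, 0.001], [0, 0, 0]], [[0, 0, 0.001], [0, 0, 0]], [[0, 0, 0.001], [0, 0, 0]], [[0, 0, 0.001], [0, 0, 0]], [[0, 0, 0.001], [0, 0, 0]]])

```text
time: 4.5
ee_pos: [0.5483, 0.4605, 0.0869]
eef_rot: [0.876, 0.482, -0.001, -0.001]
ft_force: [-0.1, 0.7, -0.2]
width: 0.0234
```

Emit:
step_arm(increments=[[[0, 0, 0], [0, 0, 0]], [[0, 0, 0], [0, 0, 0]], [[0, 0, 0], [0, 0, 0]]])

```text
time: 4.8
ee_pos: [0.5482, 0.4606, 0.0869]
eef_rot: [0.876, 0.482, -0.001, -0.001]
ft_force: [-1.0, -0.4, -0.3]
width: 0.0233
```

```bash
python3 - <<'E'
from h import *
plan([.5475,.4605,.086],Rt())
w=r.camera("wrist");cv2.imwrite("pics/w6.png",w["pixels"])
E
```

```text
t 4.8 pos [0.5482 0.4606 0.0869] shift [-0.0004 -0.0006  0.0009] turn [-0.0019  0.0011 -0.0007] rows 1 ft [-1.01 -0.4  -0.33] w 0.0233 q [-0.94  0.63  0.27  1.35 -0.17  1.19 -1.22]
```

View pics/w6.png

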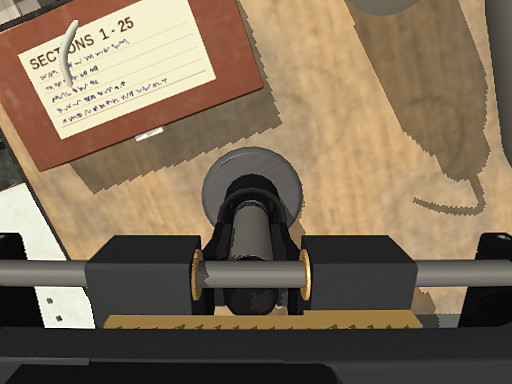

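Emit:
step_arm(increments=[[[0, 0, -0.01], [0, 0, 0]], [[0, 0, -0.04], [0, 0, 0]], [[0, 0, -0.08], [0, 0, 0]], [[0, 0, -0.12], [0, 0, 0]], [[0, 0, -0.16], [0, 0, 0]]])

```text
time: 5.35
ee_pos: [0.5485, 0.4604, 0.2496]
eef_rot: [0.876, 0.482, -0.0, -0.001]
ft_force: [0.6, 0.2, -0.8]
width: 0.0235
```

```bash
cat > tgt.py <<'E'
from h import *
C=np.array([.607,.1295,.130]);Rw=Rt(.28);n=-Rw[:,2]
TW=C+n*.112
E
python3 - <<'E'
from tgt import *
plan(TW,Rw); plan(TW+[0,0,.05],Rw)
w=r.camera("wrist");cv2.imwrite("pics/w7.png",w["pixels"])
s=r.camera("scene");crop(s["pixels"],120,60,280,200,5,"s7.png")
E
```

```text
t 5.35 pos [0.5485 0.4604 0.2496] shift [-0.248   0.1958  0.0117] turn [-0.2816  0.0003 -0.0007] rows 8 ft [ 0.6   0.18 -0.78] w 0.0235 q [-0.95  0.54  0.3   1.14 -0.15  1.48 -1.24]
t 5.35 pos [0.5485 0.4604 0.2496] shift [-0.248   0.1958 -0.0383] turn [-0.2816  0.0003 -0.0007] rows 8 ft [ 0.6   0.18 -0.78] w 0.0235 q [-0.95  0.54  0.3   1.14 -0.15  1.48 -1.24]
```

View pics/s7.png

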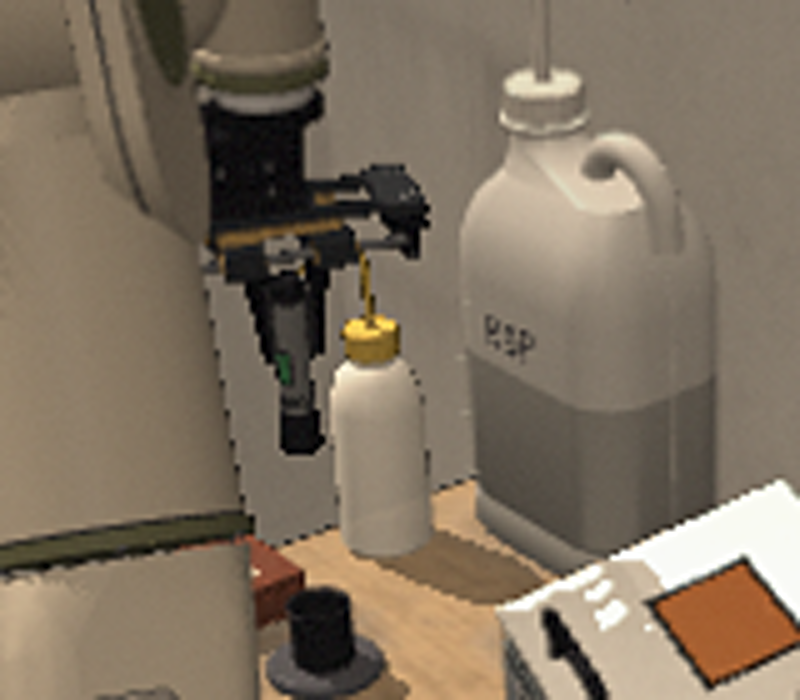

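View pics/w7.png

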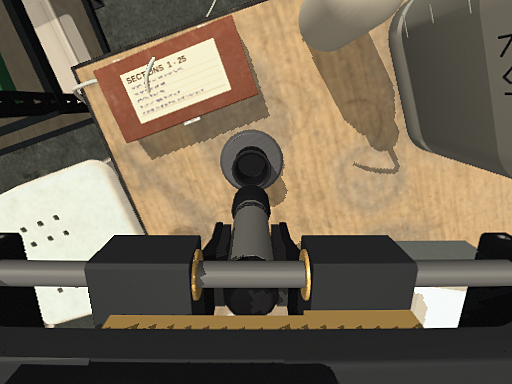

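Emit:
step_arm(increments=[[[-0.02, 0.016, -0.005], [-0.02, 0, 0]], [[-0.05, 0.04, -0.01], [-0.06, 0, 0]], [[-0.085, 0.067, -0.012], [-0.1, 0, 0]], [[-0.12, 0.095, -0.013], [-0.14, 0, 0]], [[-0.155, 0.122, -0.013], [-0.18, 0, 0]]])

```text
time: 5.95
ee_pos: [0.5706, 0.2635, 0.2674]
eef_rot: [0.873, 0.479, 0.048, 0.078]
ft_force: [0.3, 0.6, 0.4]
width: 0.0231
```

```bash
python3 - <<'E'
from tgt import *
plan(TW,Rw)
E
```

```text
t 5.95 pos [0.5706 0.2635 0.2674] shift [-0.0939  0.0652  0.0414] turn [-0.0972 -0.0098 -0.0032] rows 4 ft [0.3  0.6  0.39] w 0.0231 q [-0.92  0.25  0.39  1.51  0.07  1.31 -1.13]
```

Emit:
step_arm(increments=[[[-0.03, 0.02, 0.005], [-0.03, -0.003, -0.001]], [[-0.06, 0.042, 0.018], [-0.06, -0.006, -0.002]], [[-0.085, 0.058, 0.032], [-0.085, -0.009, -0.003]], [[-0.094, 0.065, 0.041], [-0.097, -0.01, -0.003]], [[-0.094, 0.065, 0.041], [-0.097, -0.01, -0.003]]])

```text
time: 6.45
ee_pos: [0.5802, 0.1446, 0.2374]
eef_rot: [0.868, 0.476, 0.067, 0.122]
ft_force: [-0.7, 0.2, -1.7]
width: 0.0234
```

```bash
python3 - <<'E'
from tgt import *
plan(TW,Rw)
s=r.camera("scene");t=r.camera("top");w=r.camera("wrist")
crop(s["pixels"],190,90,330,230,5,"s8.png");crop(t["pixels"],165,110,305,235,5,"t8.png");cv2.imwrite("pics/w8.png",w["pixels"])
E
```

```text
t 6.45 pos [0.5802 0.1446 0.2374] shift [ 0.0016 -0.0002 -0.0003] turn [-0.0009  0.0015 -0.0023] rows 1 ft [-0.66  0.21 -1.73] w 0.0234 q [-0.86  0.13  0.44  1.72  0.19  1.16 -1.06]
```

View pics/s8.png

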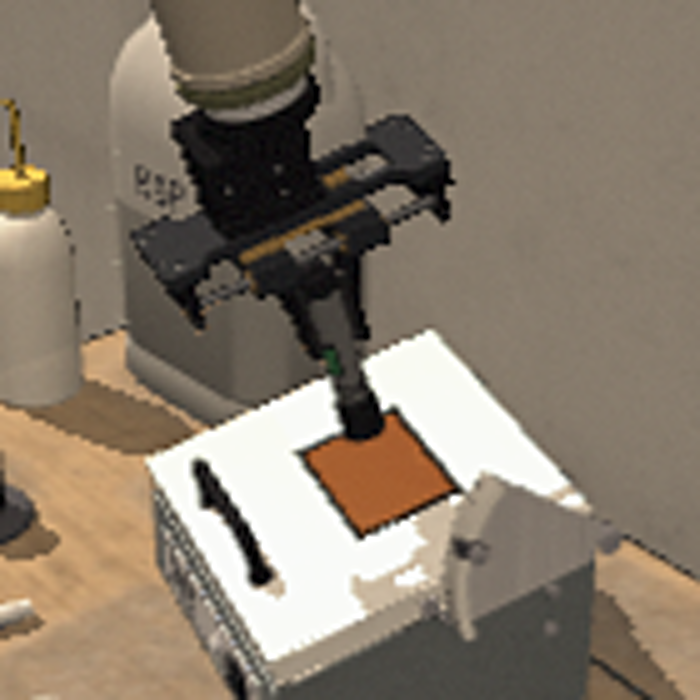

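View pics/t8.png

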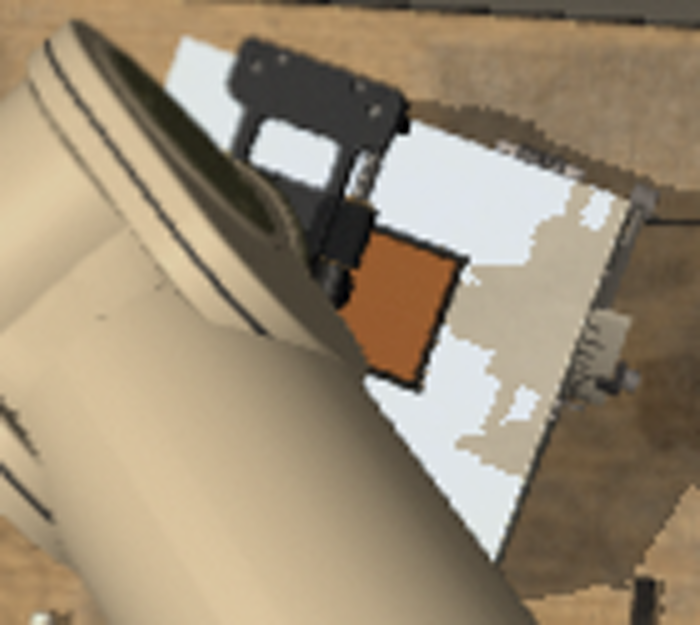

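View pics/w8.png

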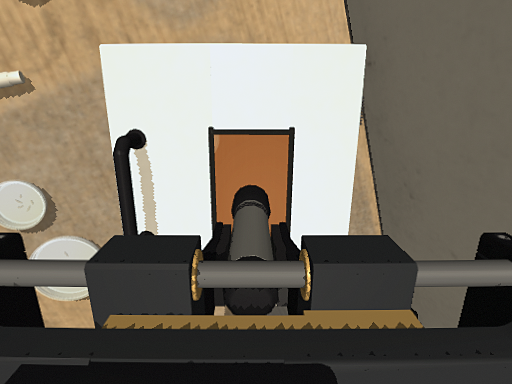

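```bash
python3 - <<'E'
from tgt import *
s=r.camera("scene");st=r.read_state();Rr=R.from_quat(st["eef_rot"]).as_matrix()
tip=st["ee_pos"]+Rr[:,2]*.072
print("tip",tip,"in window",np.c_[BX*np.cos(.28)+BZ*np.sin(.28),BY,n].T@(tip-C),proj(s,[tip,C,tip-Rr[:,2]*.03]),st["time"])
E
```

```text
tip [0.59758974 0.13753443 0.16925636] in window [-0.00092378  0.00174739  0.04111277] [[261.71647846 174.06393692]
 [265.30241537 183.76947011]
 [259.36078732 166.88240153]] 6.65
```

Emit:
step_arm(increments=[[[0, 0, 0], [0, 0, 0]], [[0, 0, 0], [0, 0, 0]], [[0, 0, 0], [0, 0, 0]], [[0, 0, 0], [0, 0, 0]], [[0, 0, 0], [0, 0, 0]]])

```text
time: 7.15
ee_pos: [0.5808, 0.1482, 0.2385]
eef_rot: [0.867, 0.478, 0.068, 0.122]
ft_force: [-0.2, -0.6, -0.4]
width: 0.0233
```

Emit:
step_arm(increments=[[[0, 0, 0], [0, 0, 0]], [[0, 0, 0], [0, 0, 0]], [[0, 0, 0], [0, 0, 0]], [[0, 0, 0], [0, 0, 0]], [[0, 0, 0], [0, 0, 0]]])

```text
time: 7.65
ee_pos: [0.5808, 0.1481, 0.2385]
eef_rot: [0.867, 0.478, 0.068, 0.122]
ft_force: [1.0, -1.0, -0.3]
width: 0.0235
```

Emit:
step_arm(increments=[[[0, 0, 0], [0, 0, 0]], [[0, 0, 0], [0, 0, 0]], [[0, 0, 0], [0, 0, 0]], [[0, 0, 0], [0, 0, 0]], [[0, 0, 0], [0, 0, 0]]])

```text
time: 8.15
ee_pos: [0.5807, 0.1481, 0.2385]
eef_rot: [0.867, 0.478, 0.068, 0.122]
ft_force: [0.1, -0.2, -0.5]
width: 0.023
```

Emit:
step_arm(increments=[[[0, 0, 0], [0, 0, 0]], [[0, 0, 0], [0, 0, 0]], [[0, 0, 0], [0, 0, 0]], [[0, 0, 0], [0, 0, 0]], [[0, 0, 0], [0, 0, 0]]])

```text
time: 8.65
ee_pos: [0.5807, 0.1481, 0.2385]
eef_rot: [0.867, 0.478, 0.068, 0.122]
ft_force: [0.7, -0.2, -0.5]
width: 0.0234
```

Emit:
step_arm(increments=[[[0, 0, 0], [0, 0, 0]], [[0, 0, 0], [0, 0, 0]], [[0, 0, 0], [0, 0, 0]]])

```text
time: 8.95
ee_pos: [0.5807, 0.1482, 0.2385]
eef_rot: [0.867, 0.478, 0.068, 0.122]
ft_force: [0.1, 0.8, -0.9]
width: 0.0233
```

```bash
python3 - <<'E'
from tgt import *
plan([.5482,.4606,.25],Rt())
E
```

```text
t 8.95 pos [0.5807 0.1482 0.2385] shift [ 0.2468 -0.1837 -0.0645] turn [ 0.2797 -0.001   0.0016] rows 8 ft [ 0.15  0.78 -0.86] w 0.0233 q [-0.86  0.13  0.44  1.71  0.19  1.16 -1.06]
```

Emit:
step_arm(increments=[[[0.01, -0.008, -0.025], [0.02, 0, 0]], [[0.035, -0.027, -0.037], [0.05, 0, 0]], [[0.07, -0.052, -0.045], [0.09, 0, 0]], [[0.105, -0.078, -0.05], [0.13, 0, 0]], [[0.14, -0.104, -0.055], [0.17, 0, 0]]])

```text
time: 9.45
ee_pos: [0.5579, 0.3298, 0.263]
eef_rot: [0.874, 0.482, 0.027, 0.047]
ft_force: [0.5, 0.0, -0.5]
width: 0.0237
```

```bash
python3 - <<'E'
from tgt import *
plan([.5482,.4606,.25],Rt())
E
```

```text
t 9.45 pos [0.5579 0.3298 0.263 ] shift [ 0.1054 -0.0789  0.0046] turn [ 0.1081 -0.0015  0.0019] rows 4 ft [ 0.51  0.03 -0.46] w 0.0237 q [-0.93  0.34  0.36  1.4  -0.02  1.38 -1.15]
```

Emit:
step_arm(increments=[[[0.035, -0.027, 0.001], [0.036, 0, 0]], [[0.07, -0.053, 0.003], [0.072, -0.001, 0.001]], [[0.095, -0.071, 0.004], [0.1, -0.001, 0.001]], [[0.105, -0.079, 0.005], [0.108, -0.0015, 0.002]], [[0.105, -0.079, 0.005], [0.108, -0.0015, 0.002]]])

```text
time: 9.95
ee_pos: [0.5474, 0.4614, 0.2483]
eef_rot: [0.876, 0.483, -0.001, 0.0]
ft_force: [-0.4, -0.3, -0.9]
width: 0.0233
```

```bash
python3 - <<'E'
from tgt import *
plan([.5482,.4606,.09],Rt())
w=r.camera("wrist");cv2.imwrite("pics/w9.png",w["pixels"])
E
```

```text
t 9.95 pos [0.5474 0.4614 0.2483] shift [0.     0.0011 0.1583] turn [-0.0001  0.0015  0.0016] rows 4 ft [-0.43 -0.28 -0.86] w 0.0233 q [-0.95  0.54  0.31  1.15 -0.16  1.48 -1.24]
```

View pics/w9.png

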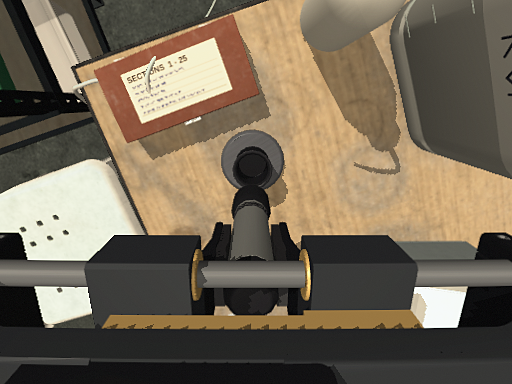

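Emit:
step_arm(increments=[[[0, 0.001, 0.03], [0, 0.001, 0.001]], [[0, 0.001, 0.06], [0, 0.001, 0.001]], [[0, 0.001, 0.09], [0, 0.001, 0.001]], [[0, 0.001, 0.105], [0, 0.001, 0.001]], [[0, 0.001, 0.105], [0, 0.001, 0.001]]])

```text
time: 10.5
ee_pos: [0.5487, 0.457, 0.1426]
eef_rot: [0.877, 0.481, -0.001, 0.001]
ft_force: [0.7, -1.0, -0.4]
width: 0.0233
```

```bash
python3 - <<'E'
from tgt import *
plan([.5482,.4606,.0875],Rt())
s=r.camera("scene");crop(s["pixels"],140,120,220,200,8,"s10.png")
E
```

```text
t 10.5 pos [0.5487 0.457  0.1426] shift [ 0.0029 -0.0024  0.0551] turn [ 0.001   0.0033 -0.0023] rows 2 ft [ 0.68 -0.97 -0.41] w 0.0233 q [-0.95  0.59  0.29  1.3  -0.17  1.28 -1.22]
```

View pics/s10.png

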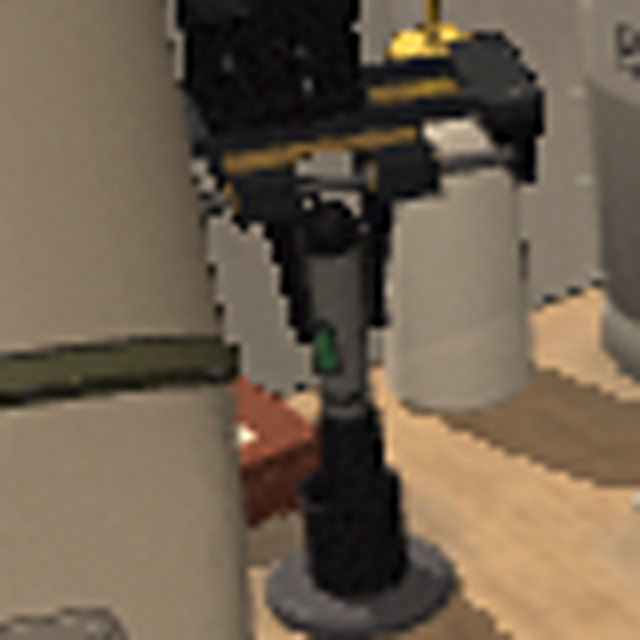

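Emit:
step_arm(increments=[[[0.0025, -0.002, 0.002], [0, 0.003, -0.002]], [[0.0025, -0.002, 0.01], [0, 0.003, -0.002]], [[0.0025, -0.002, 0.022], [0, 0.003, -0.002]], [[0.0025, -0.002, 0.034], [0, 0.003, -0.002]], [[0.0025, -0.002, 0.044], [0, 0.003, -0.002]]])

```text
time: 11.05
ee_pos: [0.5487, 0.4607, 0.0989]
eef_rot: [0.876, 0.482, 0.001, 0.0]
ft_force: [0.9, -0.4, -0.5]
width: 0.0234
```

```bash
python3 - <<'E'
from tgt import *
plan([.5482,.4606,.0875],Rt())
E
```

```text
t 11.05 pos [0.5487 0.4607 0.0989] shift [-0.0004 -0.0003  0.0114] turn [ 0.0012 -0.0011 -0.0001] rows 1 ft [ 0.91 -0.37 -0.54] w 0.0234 q [-0.95  0.62  0.28  1.34 -0.17  1.2  -1.22]
```

Emit:
step_arm(increments=[[[0, 0, 0.004], [0, 0, 0]], [[0, 0, 0.008], [0, 0, 0]], [[0, 0, 0.011], [0, 0, 0]], [[0, 0, 0.0115], [0, 0, 0]], [[0, 0, 0.0115], [0, 0, 0]]])

```text
time: 11.55
ee_pos: [0.5488, 0.4609, 0.0877]
eef_rot: [0.876, 0.482, 0.001, 0.0]
ft_force: [-0.1, -0.7, 0.6]
width: 0.0236
```

```bash
python3 - <<'E'
from tgt import *
plan([.5482,.4606,.087],Rt())
E
```

```text
t 11.55 pos [0.5488 0.4609 0.0877] shift [-0.0006 -0.0004  0.0007] turn [ 0.0014 -0.0016 -0.0001] rows 1 ft [-0.08 -0.66  0.58] w 0.0236 q [-0.95  0.63  0.28  1.35 -0.18  1.18 -1.22]
```

Emit:
step_arm(increments=[[[0, 0, 0.001], [0, 0, 0]], [[0, 0, 0.001], [0, 0, 0]]])

```text
time: 11.75
ee_pos: [0.549, 0.4609, 0.0869]
eef_rot: [0.876, 0.482, 0.001, 0.0]
ft_force: [0.8, 0.3, -0.1]
width: 0.0234
```

Emit:
step_arm(increments=[[[0, 0, 0], [0, 0, 0]], [[0, 0, 0], [0, 0, 0]], [[0, 0, 0], [0, 0, 0]], [[0, 0, 0], [0, 0, 0]], [[0, 0, 0], [0, 0, 0]]], hand=-1)

```text
time: 12.25
ee_pos: [0.549, 0.4609, 0.087]
eef_rot: [0.876, 0.482, 0.001, 0.0]
ft_force: [-0.1, 0.1, 0.1]
width: 0.056
```

Emit:
step_arm(increments=[[[0, 0, 0], [0, 0, 0]], [[0, 0, 0], [0, 0, 0]], [[0, 0, 0], [0, 0, 0]], [[0, 0, 0], [0, 0, 0]], [[0, 0, 0], [0, 0, 0]]])

```text
time: 12.75
ee_pos: [0.549, 0.461, 0.087]
eef_rot: [0.876, 0.482, 0.001, 0.0]
ft_force: [0.7, 0.2, -0.3]
width: 0.086
```

```bash
python3 - <<'E'
from tgt import *
plan([.5482,.4606,.087],Rt())
s=r.camera("scene");crop(s["pixels"],140,120,220,200,6,"s11.png");w=r.camera("wrist");cv2.imwrite("pics/w11.png",w["pixels"])
E
```

```text
t 12.75 pos [0.549 0.461 0.087] shift [-0.0007 -0.0004 -0.    ] turn [ 0.0015 -0.002  -0.0001] rows 1 ft [ 0.67  0.17 -0.3 ] w 0.086 q [-0.95  0.63  0.28  1.35 -0.18  1.18 -1.22]
```

View pics/s11.png

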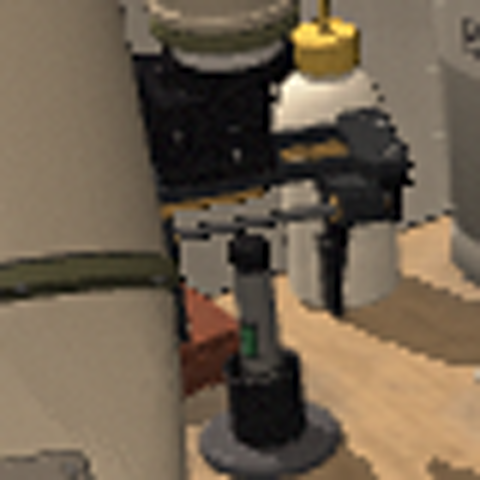

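View pics/w11.png

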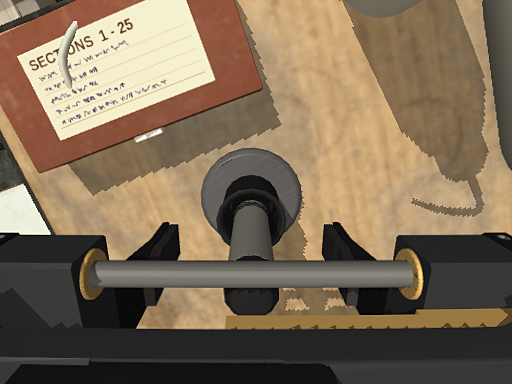

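Emit:
step_arm(increments=[[[0, 0, -0.02], [0, 0, 0]], [[0, 0, -0.05], [0, 0, 0]], [[0, 0, -0.09], [0, 0, 0]], [[0, 0, -0.13], [0, 0, 0]], [[0, 0, -0.165], [0, 0, 0]]])

```text
time: 13.35
ee_pos: [0.5487, 0.4608, 0.2544]
eef_rot: [0.876, 0.482, 0.002, 0.0]
ft_force: [0.3, 0.6, 0.5]
width: 0.0868
```

```bash
cat > q.py <<'E'
from h import *
# hinge middle in box coords (along BX, BY), z
HX,HY,HZ=.5475,.4335,.138
def W(x,y,z): return x*BX+y*BY+z*BZ
def onplane(c,px,yb):
    o,d=ray(c,px); tt=(yb-o@BY)/(d@BY); P=o+d*tt[:,None]
    rx=HX-P@BX; rz=P[:,2]-HZ
    return np.c_[np.hypot(rx,rz),np.arctan2(rz,rx)],P
E
python3 - <<'E'
from q import *
s=r.camera("scene");im=s["pixels"].copy()
x0,y0,x1,y1,k=265,170,320,225,12
big=cv2.resize(im[y0:y1,x0:x1],None,fx=k,fy=k,interpolation=cv2.INTER_CUBIC);cv2.imwrite("pics/s12.png",big)
b2=big.copy()
for a in np.arange(-.5,.81,.1):
    for rr in (.106,.116,.126):
        p=proj(s,[W(HX-rr*np.cos(a),HY-.14,HZ+rr*np.sin(a))])[0]
        q=((p-[x0,y0]+.5)*k-.5).astype(int);cv2.circle(b2,tuple(q),3,(0,0,255) if abs(a)>1e-6 else (0,255,0),-1)
p=proj(s,[W(HX,HY-.14,HZ)])[0];q=((p-[x0,y0]+.5)*k).astype(int);cv2.circle(b2,tuple(q),5,(255,0,0),-1)
cv2.imwrite("pics/s12b.png",b2)
plan([.5482,.4606,.25],Rt())
E
```

```text
t 13.4 pos [0.5501 0.4619 0.2611] shift [-0.0022 -0.0009  0.0111] turn [ 0.0037 -0.011   0.    ] rows 1 ft [ 0.31 -0.4   5.03] w 0.0871 q [-0.95  0.53  0.31  1.13 -0.16  1.49 -1.24]
```

View pics/s12.png

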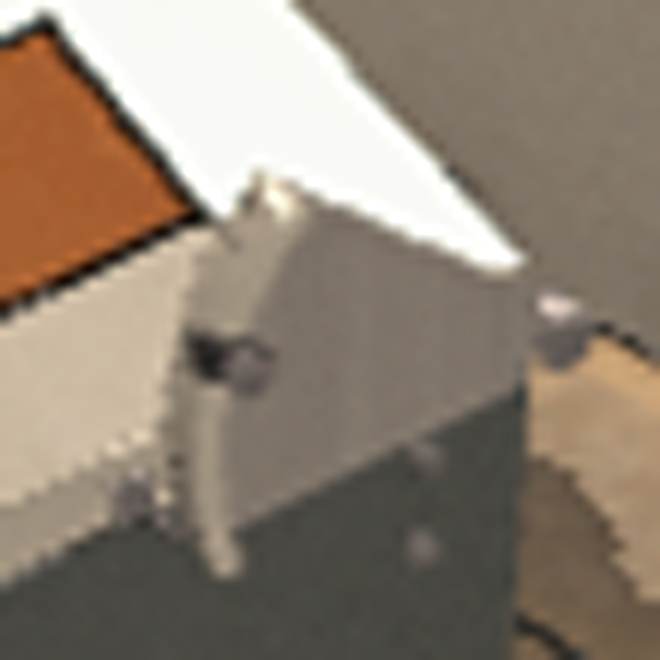

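View pics/s12b.png

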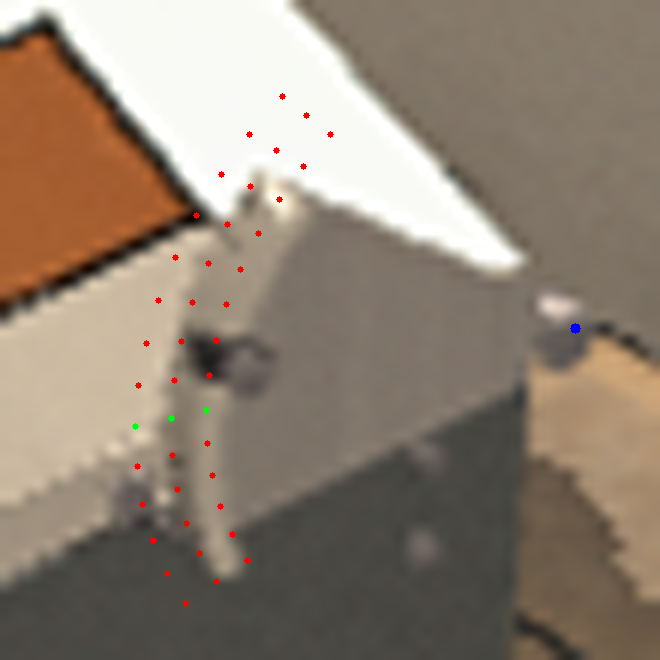

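```bash
cat > hd.py <<'E'
from q import *
Hd=np.array([.514,.183,.139]);Rw=Rt(.28);n=-Rw[:,2]
E
python3 - <<'E'
from hd import *
plan(Hd+n*.09-.05*BY,Rw)
w=r.camera("wrist");s=r.camera("scene");crop(s["pixels"],140,120,220,200,6,"s13.png");cv2.imwrite("pics/w13.png",w["pixels"])
E
```

```text
t 13.4 pos [0.5501 0.4619 0.2611] shift [-0.3052  0.0938  0.0326] turn [-0.2763 -0.0109 -0.0015] rows 9 ft [ 0.31 -0.4   5.03] w 0.0871 q [-0.95  0.53  0.31  1.13 -0.16  1.49 -1.24]
```

View pics/w13.png

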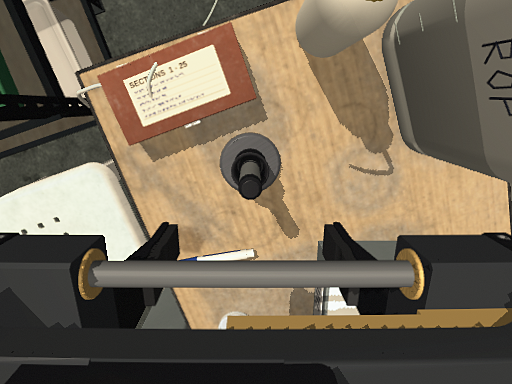

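Emit:
step_arm(increments=[[[-0.02, 0.006, 0], [-0.02, -0.001, 0]], [[-0.055, 0.017, 0.0], [-0.06, -0.003, 0]], [[-0.09, 0.028, 0.003], [-0.1, -0.005, 0]], [[-0.125, 0.039, 0.005], [-0.13, -0.006, 0]], [[-0.16, 0.049, 0.01], [-0.16, -0.007, 0]]])

```text
time: 14.0
ee_pos: [0.5045, 0.2985, 0.2429]
eef_rot: [0.873, 0.48, 0.039, 0.072]
ft_force: [0.1, -0.7, 0.2]
width: 0.0871
```

```bash
python3 - <<'E'
from hd import *
plan(Hd+n*.09-.05*BY,Rw)
E
```

```text
t 14.0 pos [0.5045 0.2985 0.2429] shift [-0.1424  0.0415  0.0246] turn [-1.163e-01  1.200e-03  1.000e-04] rows 4 ft [ 0.08 -0.67  0.2 ] w 0.0871 q [-1.02  0.19  0.36  1.63  0.09  1.29 -1.26]
```

Emit:
step_arm(increments=[[[-0.035, 0.01, 0.005], [-0.03, 0, 0]], [[-0.07, 0.02, 0.012], [-0.06, 0, 0]], [[-0.11, 0.032, 0.019], [-0.09, 0.001, 0]], [[-0.142, 0.041, 0.024], [-0.116, 0.001, 0]], [[-0.142, 0.041, 0.024], [-0.116, 0.001, 0]]])

```text
time: 14.5
ee_pos: [0.4641, 0.1506, 0.2242]
eef_rot: [0.868, 0.476, 0.066, 0.122]
ft_force: [-0.0, -0.2, 0.1]
width: 0.087
```

```bash
python3 - <<'E'
from hd import *
plan(Hd+n*.09-.05*BY,Rw)
w=r.camera("wrist");cv2.imwrite("pics/w14.png",w["pixels"])
print(proj(w,[Hd+BY*.042,Hd,Hd-BY*.042]))
E
```

```text
t 14.5 pos [0.4641 0.1506 0.2242] shift [ 0.0041  0.0003 -0.0013] turn [-0.0013  0.0035 -0.0021] rows 1 ft [-0.04 -0.16  0.09] w 0.087 q [-1.   -0.11  0.38  1.97  0.33  1.19 -1.29]
[[251.87333349  80.11074495]
 [251.95005588 133.50373098]
 [252.01794802 182.13695024]]
```

View pics/w14.png

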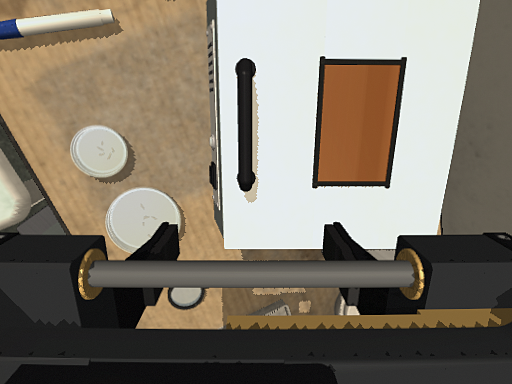

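```bash
sed -i 's/Hd=np.array.*\;Rw/Hd=np.array([.514,.1866,.139]);Rw/' hd.py; python3 - <<'E'
from hd import *
plan(Hd+n*.045,Rw)
plan(Hd-n*.019,Rw)
E
```

```text
t 14.55 pos [0.4648 0.153  0.2249] shift [ 0.0547 -0.0011  0.044 ] turn [-0.0015  0.0014 -0.0009] rows 2 ft [0.5  0.87 0.68] w 0.0872 q [-1.   -0.11  0.38  1.96  0.32  1.19 -1.29]
t 14.55 pos [0.4648 0.153  0.2249] shift [ 0.0548 -0.001   0.108 ] turn [-0.0015  0.0014 -0.0009] rows 4 ft [0.5  0.87 0.68] w 0.0872 q [-1.   -0.11  0.38  1.96  0.32  1.19 -1.29]
```

Emit:
step_arm(increments=[[[0.02, -0.001, 0], [0, 0, 0]], [[0.04, -0.001, 0.01], [0, 0, 0]], [[0.055, -0.001, 0.02], [0, 0, 0]], [[0.055, -0.001, 0.035], [0, 0, 0]], [[0.055, -0.001, 0.044], [0, 0, 0]]], hand=-0.5)

```text
time: 15.05
ee_pos: [0.5034, 0.1941, 0.1804]
eef_rot: [0.868, 0.478, 0.065, 0.122]
ft_force: [0.4, 0.4, -0.7]
width: 0.0661
```

```bash
python3 - <<'E'
from hd import *
plan(Hd-n*.019,Rw)
w=r.camera("wrist");cv2.imwrite("pics/w15.png",w["pixels"])
s=r.camera("scene");crop(s["pixels"],190,120,330,230,5,"s15.png")
E
```

```text
t 15.05 pos [0.5034 0.1941 0.1804] shift [-0.0004  0.0011  0.0623] turn [-0.002   0.0034  0.001 ] rows 2 ft [ 0.39  0.41 -0.66] w 0.0661 q [-1.    0.06  0.4   1.9   0.26  1.08 -1.28]
```

View pics/w15.png

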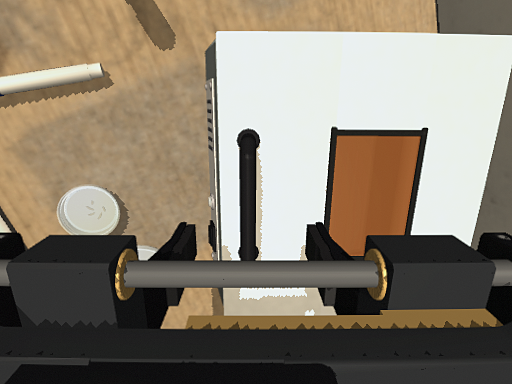

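View pics/s15.png

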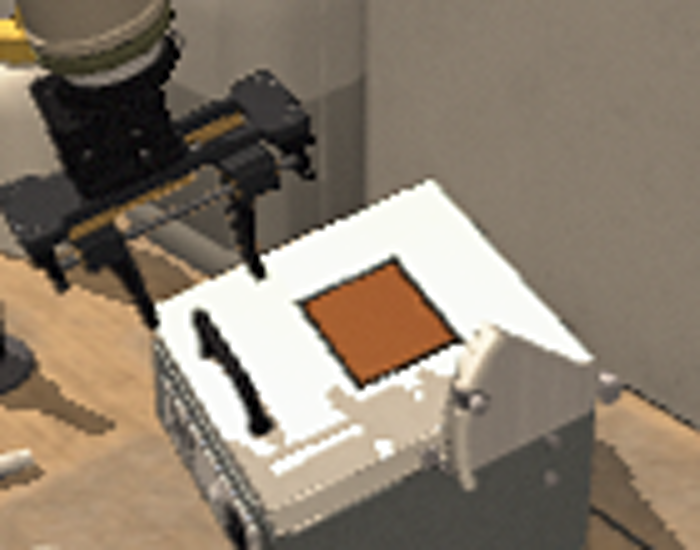

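Emit:
step_arm(increments=[[[0, 0.001, 0.012], [0, 0.003, 0.001]], [[0, 0.001, 0.025], [0, 0.003, 0.001]], [[0, 0.001, 0.038], [0, 0.003, 0.001]], [[0, 0.001, 0.05], [0, 0.003, 0.001]], [[0, 0.001, 0.06], [0, 0.003, 0.001]]])

```text
time: 15.65
ee_pos: [0.5177, 0.1832, 0.1221]
eef_rot: [0.868, 0.477, 0.066, 0.122]
ft_force: [0.9, -0.0, 0.9]
width: 0.0654
```

```bash
python3 - <<'E'
from hd import *
plan(Hd-n*.019,Rw)
w=r.camera("wrist");cv2.imwrite("pics/w16.png",w["pixels"])
s=r.camera("scene");crop(s["pixels"],190,120,330,230,5,"s16.png")
E
```

```text
t 15.65 pos [0.5177 0.1832 0.1221] shift [ 0.0009 -0.0001  0.0014] turn [-0.0024  0.0018 -0.0011] rows 1 ft [ 0.88 -0.    0.88] w 0.0654 q [-0.97  0.15  0.42  1.95  0.24  0.95 -1.26]
```

View pics/w16.png

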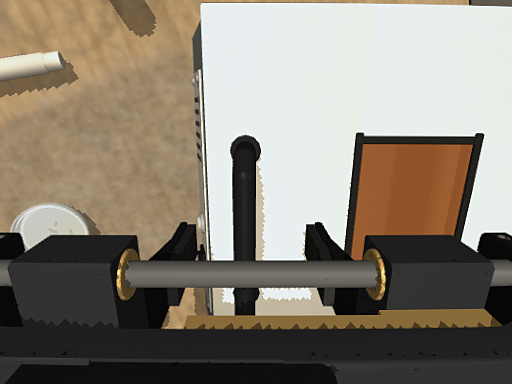

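View pics/s16.png

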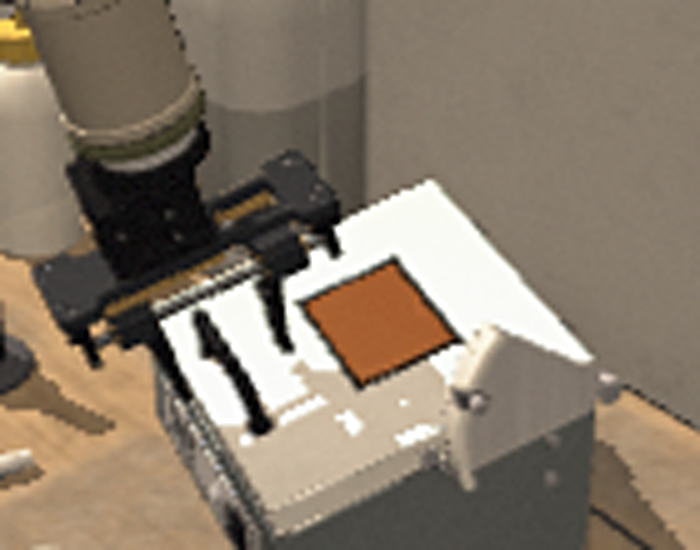

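Emit:
step_arm(increments=[[[0, -0.002, 0.001], [0, 0, 0]], [[0, -0.002, 0.001], [0, 0, 0]], [[0, -0.002, 0.001], [0, 0, 0]], [[0, -0.002, 0.001], [0, 0, 0]], [[0, -0.002, 0.001], [0, 0, 0]]], hand=1, grip_force=45)

```text
time: 16.25
ee_pos: [0.5159, 0.1837, 0.1204]
eef_rot: [0.868, 0.477, 0.065, 0.122]
ft_force: [0.1, -0.9, 0.0]
width: 0.0331
```

Emit:
step_arm(increments=[[[0, 0, 0], [0, 0, 0]], [[0, 0, 0], [0, 0, 0]], [[0, 0, 0], [0, 0, 0]], [[0, 0, 0], [0, 0, 0]], [[0, 0, 0], [0, 0, 0]]])

```text
time: 16.75
ee_pos: [0.5149, 0.1845, 0.12]
eef_rot: [0.868, 0.477, 0.065, 0.121]
ft_force: [-4.6, 3.1, 1.6]
width: 0.0105
```

```bash
python3 - <<'E'
from hd import *
plan(Hd-n*.019,Rw)
st=r.read_state();Rm=R.from_quat(st["eef_rot"]).as_matrix()
b=st["ee_pos"]-Rm[:,2]*.019;print("bar",b,"box",b@BX,b@BY,b[2],"R to hinge",np.hypot(HX-b@BX,b[2]-HZ))
E
```

```text
t 16.75 pos [0.5149 0.1845 0.12  ] shift [0.0013 0.0034 0.0002] turn [-0.0042  0.0036 -0.0002] rows 1 ft [-4.62  3.1   1.6 ] w 0.0105 q [-0.98  0.15  0.42  1.96  0.24  0.94 -1.26]
bar [0.51061582 0.18729031 0.13831319] box 0.3309821121894638 0.4315750455928645 0.13831318897390987 R to hinge 0.21651811432134108
```

```bash
cat > lift.py <<'E'
from h import *
import sys
# rigid turn of TCP about the hinge axis, tool frame
def lift(ths,hx=.544,hz=.138):
    st=r.read_state();R0=R.from_quat(st["eef_rot"]).as_matrix();p=st["ee_pos"]
    b=p-R0[:,2]*.019
    h=hx*BX+hz*BZ+BY*(p@BY)
    alpha=np.arctan2(b[2]-hz,hx-b@BX);tilt=np.arctan2(R0[:,2]@BX,-R0[:,2]@BZ)
    print("t",st["time"],"bar box",b@BX,b[2],"R",np.hypot(b[2]-hz,hx-b@BX),"alpha(lid~)",alpha,"tilt",tilt,"ft",st["ft_force"].round(2),"w",round(st["width"],4))
    for th in ths:
        Q=R.from_rotvec(BY*th).as_matrix()
        Q=Q if (Q@(-BX))[2]>0 or th==0 else Q.T
        print(th,"shift",(R0.T@(Q@(p-h)+h-p)).round(4),"turn",(R.from_matrix(R0.T@Q@R0).as_rotvec()).round(4))
if __name__=="__main__": lift([float(a) for a in sys.argv[1:]])
E
python3 lift.py .02 .04 .06 .08 .10 .15
```

```text
t 16.75 bar box 0.3309821121894638 0.13831318897390987 R 0.2130181180430331 alpha(lid~) 0.0014702462383008243 tilt 0.27583370165818916 ft [-4.62  3.1   1.6 ] w 0.0105
0.02 shift [-0.      0.0008 -0.0041] turn [ 0.02   -0.     -0.0001]
0.04 shift [-0.      0.0017 -0.0082] turn [ 0.04   -0.     -0.0001]
0.06 shift [-0.      0.0027 -0.0122] turn [ 0.06   -0.     -0.0002]
0.08 shift [-0.0001  0.0038 -0.0162] turn [ 0.08   -0.     -0.0003]
0.1 shift [-0.0001  0.0049 -0.0203] turn [ 0.1    -0.     -0.0004]
0.15 shift [-0.0001  0.0082 -0.0302] turn [ 0.15   -0.     -0.0005]
```

Emit:
step_arm(increments=[[[0, 0, -0.004], [0.02, 0, 0]], [[0, 0.001, -0.008], [0.04, 0, 0]], [[0, 0.002, -0.012], [0.06, 0, 0]], [[0, 0.003, -0.016], [0.08, 0, 0]], [[0, 0.004, -0.02], [0.1, 0, 0]]])

```text
time: 17.25
ee_pos: [0.5142, 0.185, 0.1407]
eef_rot: [0.873, 0.48, 0.041, 0.077]
ft_force: [6.3, -0.8, -6.3]
width: 0.0106
```

```bash
python3 lift.py .03 .06 .09 .12 .15; python3 - <<'E'
from q import *
s=r.camera("scene");crop(s["pixels"],190,110,330,230,5,"s17.png")
E
```

```text
t 17.25 bar box 0.3319093498325203 0.159409970155114 R 0.21316855000329468 alpha(lid~) 0.10060644614635708 tilt 0.1751364753476879 ft [ 6.3  -0.84 -6.33] w 0.0106
0.03 shift [-0.      0.0013 -0.0061] turn [ 0.03   -0.     -0.0001]
0.06 shift [-0.      0.0027 -0.0122] turn [ 0.06   -0.0001 -0.0002]
0.09 shift [-0.0001  0.0043 -0.0183] turn [ 0.09   -0.0001 -0.0003]
0.12 shift [-0.0001  0.0061 -0.0243] turn [ 1.2e-01 -1.0e-04 -4.0e-04]
0.15 shift [-0.0001  0.0081 -0.0302] turn [ 1.5e-01 -1.0e-04 -5.0e-04]
```

View pics/s17.png

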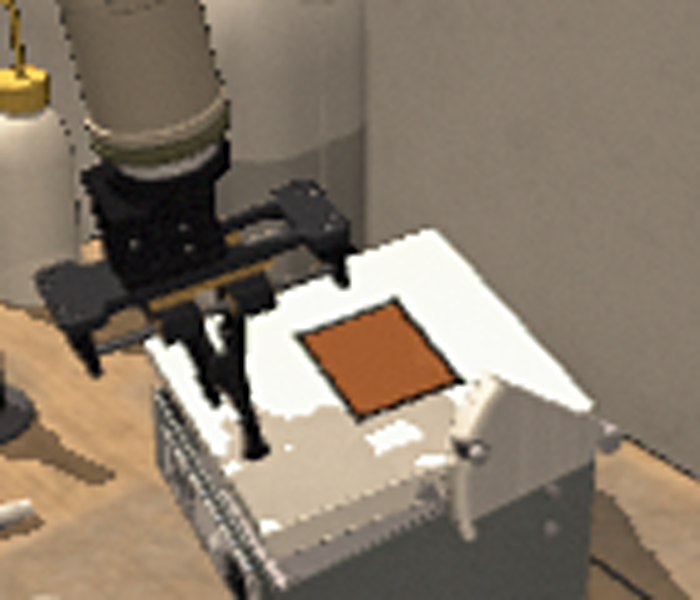

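Emit:
step_arm(increments=[[[0, 0.002, -0.006], [0.03, 0, 0]], [[0, 0.0035, -0.012], [0.06, 0, 0]], [[0, 0.005, -0.018], [0.09, 0, 0]], [[0, 0.007, -0.024], [0.12, 0, 0]], [[0, 0.009, -0.03], [0.15, 0, 0]]])

```text
time: 17.8
ee_pos: [0.5164, 0.1835, 0.172]
eef_rot: [0.876, 0.481, 0.003, 0.01]
ft_force: [1.0, 1.6, -5.5]
width: 0.0105
```

```bash
python3 lift.py .03 .06 .09 .12 .15; cat > view.py <<'E'
from q import *
import sys
s=r.camera("scene");im=s["pixels"]
x0,y0,x1,y1,k=265,170,315,220,14
big=cv2.resize(im[y0:y1,x0:x1],None,fx=k,fy=k,interpolation=cv2.INTER_CUBIC)
cv2.imwrite("pics/"+sys.argv[1]+".png",big[:600])
E
python3 view.py v1
```

```text
t 17.8 bar box 0.3374996182463065 0.1910383749000695 R 0.2132029007224374 alpha(lid~) 0.2514095883925254 tilt 0.02038170881092424 ft [ 1.    1.6  -5.45] w 0.0105
0.03 shift [-0.      0.0012 -0.0061] turn [ 0.03   -0.     -0.0001]
0.06 shift [-0.      0.0027 -0.0122] turn [ 0.06   -0.0001 -0.0002]
0.09 shift [-0.0001  0.0043 -0.0183] turn [ 0.09   -0.0001 -0.0003]
0.12 shift [-0.0001  0.0061 -0.0243] turn [ 0.12   -0.0002 -0.0004]
0.15 shift [-0.0001  0.008  -0.0303] turn [ 0.15   -0.0002 -0.0005]
```

View pics/v1.png

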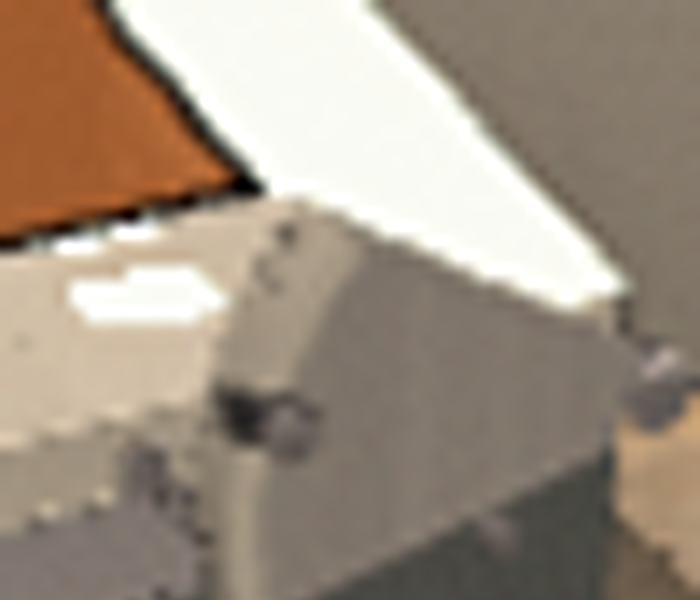

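Emit:
step_arm(increments=[[[0, 0.001, -0.005], [0.025, 0, 0]], [[0, 0.002, -0.01], [0.05, 0, 0]], [[0, 0.0035, -0.015], [0.075, 0, 0]], [[0, 0.005, -0.02], [0.1, 0, 0]], [[0, 0.005, -0.02], [0.1, 0, 0]]])

```text
time: 18.35
ee_pos: [0.5203, 0.181, 0.1934]
eef_rot: [0.876, 0.48, -0.022, -0.036]
ft_force: [-3.2, 2.1, -5.1]
width: 0.0107
```

```bash
python3 lift.py .02 .04 .06 .08 .10; python3 view.py v2; python3 -c "
from q import *
t=r.camera('top');crop(t['pixels'],260,140,310,200,10,'tv2.png');w=r.camera('wrist');cv2.imwrite('pics/wv2.png',w['pixels'])"
```

```text
t 18.35 bar box 0.3441081807413153 0.21228481955020756 R 0.21324861974266937 alpha(lid~) 0.3558085856736467 tilt -0.08432327411956698 ft [-3.16  2.07 -5.1 ] w 0.0107
0.02 shift [-0.      0.0008 -0.0041] turn [ 0.02   -0.0001 -0.0001]
0.04 shift [-0.      0.0017 -0.0082] turn [ 0.04   -0.0001 -0.0001]
0.06 shift [-0.      0.0027 -0.0123] turn [ 0.06   -0.0002 -0.0002]
0.08 shift [-0.      0.0037 -0.0163] turn [ 0.08   -0.0003 -0.0002]
0.1 shift [-0.      0.0048 -0.0203] turn [ 0.1    -0.0003 -0.0003]
```

View pics/v2.png

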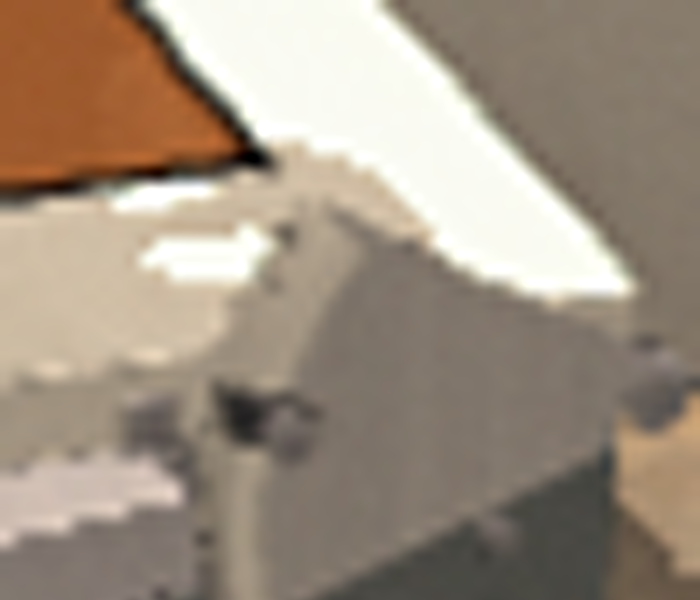

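View pics/tv2.png

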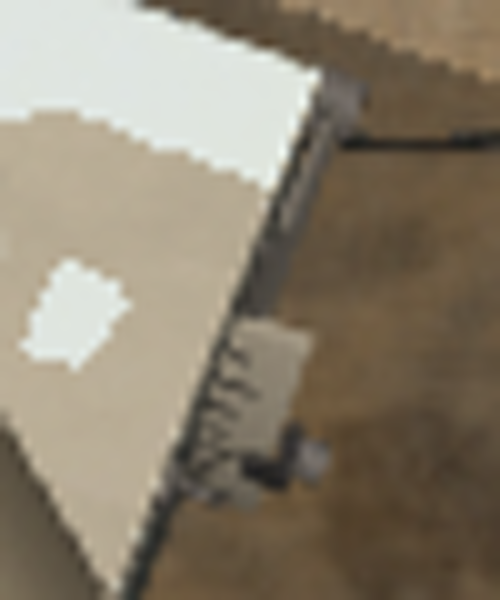

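```bash
python3 - <<'E'
from q import *
s=r.camera("scene");t=r.camera("top")
T=lambda a,b:[260+a/10-.45,140+b/10-.45]
P=onz(t,[T(185,475),T(215,487),T(243,462),T(270,470),T(315,457)],.165)
for n_,p in zip(["pblock","ptip","itip","idark","knob"],P): print(n_,"box x",HX-p@BX,"y",p@BY-HY)
# project circle r=.116 at planes in 14x crop coordinates
f=lambda p:((proj(s,p)-[265,170]+.5)*14-.5).round(0)
for y in (-.13,-.14,-.15,-.16,-.17):
    print(y,[list(map(int,f([W(.544-.116*np.cos(a),HY+y,HZ+.116*np.sin(a))])[0])) for a in (0,.1,.2,.3)])
E
```

```text
pblock box x 0.12028263640445164 y -0.13420997519142402
ptip box x 0.12044050499789621 y -0.14254347472085643
itip box x 0.1116028577403822 y -0.1469471694266246
idark box x 0.11105342847213823 y -0.15418838810944352
knob box x 0.10358245484568401 y -0.1638217158761034
-0.13 [[168, 468], [171, 424], [179, 379], [192, 333]]
-0.14 [[185, 491], [189, 447], [197, 402], [210, 356]]
-0.15 [[204, 515], [207, 471], [215, 426], [229, 380]]
-0.16 [[222, 539], [225, 495], [234, 449], [247, 403]]
-0.17 [[240, 563], [244, 519], [253, 473], [266, 427]]
```

Emit:
step_arm(increments=[[[0, 0.001, -0.004], [0.02, 0, 0]], [[0, 0.002, -0.008], [0.04, 0, 0]], [[0, 0.003, -0.012], [0.06, 0, 0]], [[0, 0.004, -0.016], [0.08, 0, 0]], [[0, 0.004, -0.016], [0.08, 0, 0]]])

```text
time: 19.1
ee_pos: [0.5244, 0.1784, 0.209]
eef_rot: [0.874, 0.479, -0.041, -0.071]
ft_force: [-6.5, 4.0, -3.6]
width: 0.0105
```

```bash
python3 lift.py .02 .04 .06 ; python3 view.py v3; python3 -c "
from q import *
t=r.camera('top');crop(t['pixels'],260,140,310,200,10,'tv3.png')"
```

```text
t 19.1 bar box 0.3505192154652128 0.227695303266999 R 0.21326054818544304 alpha(lid~) 0.4340957932554316 tilt -0.16519274927937366 ft [-6.49  4.05 -3.61] w 0.0105
0.02 shift [-0.      0.0008 -0.0041] turn [ 0.02   -0.0001 -0.0001]
0.04 shift [-0.      0.0017 -0.0082] turn [ 0.04   -0.0001 -0.0001]
0.06 shift [-0.      0.0026 -0.0123] turn [ 0.06   -0.0002 -0.0002]
```

View pics/v3.png

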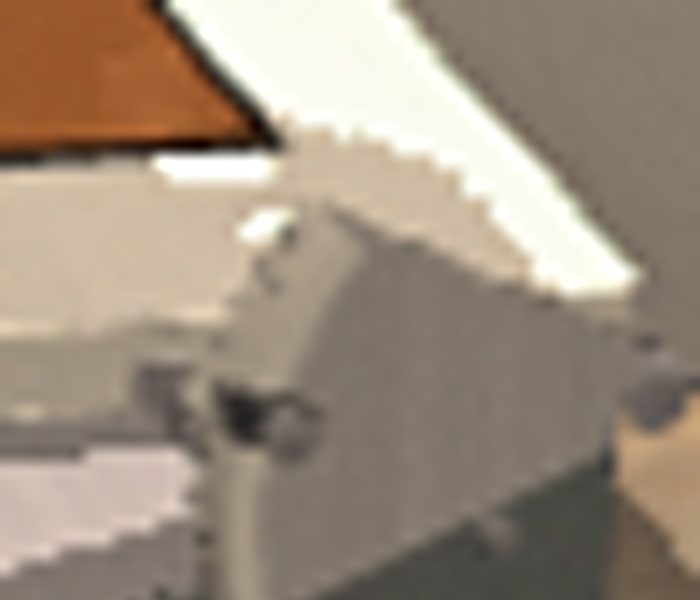

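View pics/tv3.png

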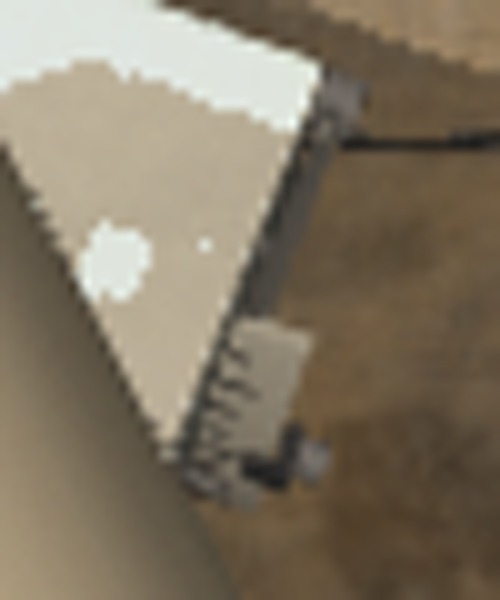

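```bash
python3 - <<'E'
from q import *
s=r.camera("scene");im=s["pixels"]
x0,y0,x1,y1,k=270,190,292,212,27
big=cv2.resize(im[y0:y1,x0:x1],None,fx=k,fy=k,interpolation=cv2.INTER_NEAREST)
big=cv2.convertScaleAbs(big,alpha=1.4)
f=lambda p:tuple(((proj(s,p)-[x0,y0]+.5)*k-.5).astype(int)[0])
for i in range(0,x1-x0,2): cv2.putText(big,str(x0+i),(i*k,10),0,.35,(0,255,255))
for i in range(0,y1-y0,2): cv2.putText(big,str(y0+i),(0,i*k+18),0,.35,(0,255,255))
for a,c in ((.0,(255,0,0)),(.1,(255,255,0)),(.2,(0,255,0)),(.26,(0,0,255)),(.3,(255,0,255))):
    cv2.line(big,f([W(.544-.116*np.cos(a),HY-.13,HZ+.116*np.sin(a))]),f([W(.544-.116*np.cos(a),HY-.165,HZ+.116*np.sin(a))]),c,1)
cv2.imwrite("pics/v4.png",big)
E
```

```text
(no output)
```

View pics/v4.png

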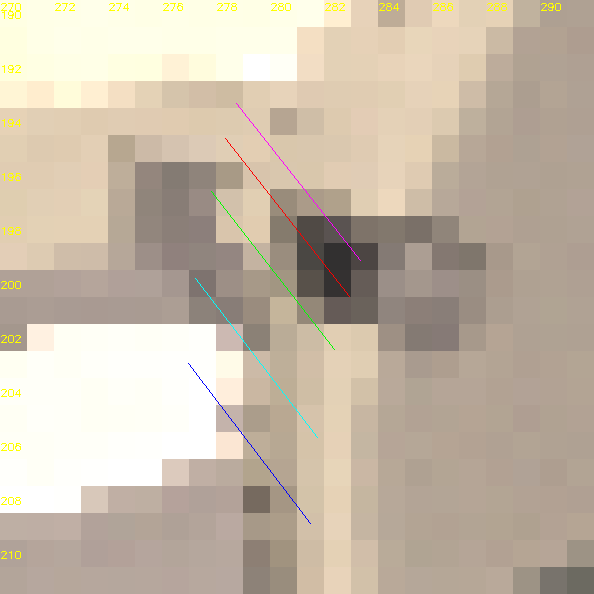

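```bash
python3 - <<'E'
from q import *
s=r.camera("top");im=s["pixels"]
x0,y0,x1,y1,k=274,176,296,198,27
big=cv2.resize(im[y0:y1,x0:x1],None,fx=k,fy=k,interpolation=cv2.INTER_NEAREST)
big=cv2.convertScaleAbs(big,alpha=1.4)
f=lambda p:tuple(((proj(s,p)-[x0,y0]+.5)*k-.5).astype(int)[0])
for i in range(0,x1-x0,2): cv2.putText(big,str(x0+i),(i*k,10),0,.35,(0,255,255))
for i in range(0,y1-y0,2): cv2.putText(big,str(y0+i),(0,i*k+18),0,.35,(0,255,255))
for a,c in ((.0,(255,0,0)),(.1,(255,255,0)),(.2,(0,255,0)),(.26,(0,0,255)),(.3,(255,0,255))):
    cv2.line(big,f([W(.544-.116*np.cos(a),HY-.13,HZ+.116*np.sin(a))]),f([W(.544-.116*np.cos(a),HY-.165,HZ+.116*np.sin(a))]),c,1)
cv2.imwrite("pics/v5.png",big)
E
```

```text
(no output)
```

View pics/v5.png

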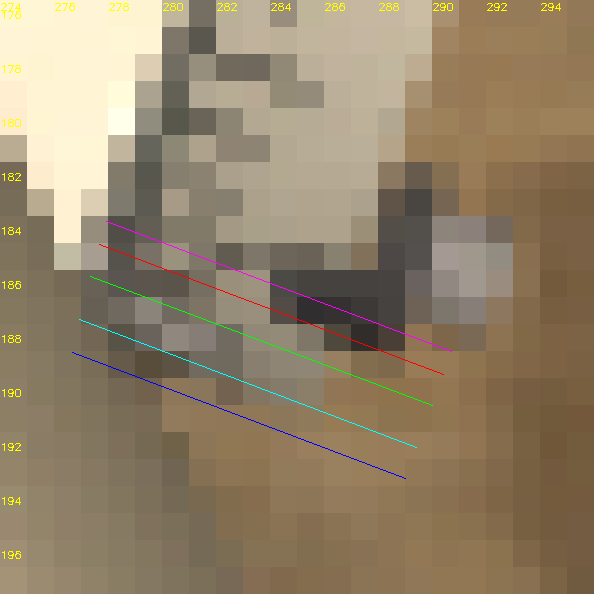

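Emit:
step_arm(increments=[[[0, 0, -0.004], [0.02, 0, 0]], [[0, 0, -0.008], [0.04, 0, 0]], [[0, 0.001, -0.012], [0.06, 0, 0]], [[0, 0.002, -0.016], [0.08, 0, 0]], [[0, 0.002, -0.016], [0.08, 0, 0]]])

```text
time: 19.8
ee_pos: [0.5296, 0.1751, 0.2244]
eef_rot: [0.871, 0.477, -0.06, -0.106]
ft_force: [4.4, 0.6, -10.0]
width: 0.0106
```

```bash
python3 lift.py .02 .04 .06 ; cat > pv.py <<'E'
from q import *
import sys
cs={n:r.camera(n) for n in ("scene","top")}
out=[]
for n,(x0,y0,x1,y1) in (("scene",(270,187,292,209)),("top",(274,176,296,198))):
    s=cs[n];im=s["pixels"];k=18
    big=cv2.resize(im[y0:y1,x0:x1],None,fx=k,fy=k,interpolation=cv2.INTER_NEAREST)
    big=cv2.convertScaleAbs(big,alpha=1.5)
    for i in range(0,x1-x0,2): cv2.putText(big,str(x0+i),(i*k,10),0,.33,(0,0,255))
    for i in range(0,y1-y0,2): cv2.putText(big,str(y0+i),(0,i*k+12),0,.33,(0,0,255))
    out.append(big)
cv2.imwrite("pics/"+sys.argv[1]+".png",np.hstack(out))
E
python3 pv.py pv1; python3 view.py v6
```

```text
t 19.8 bar box 0.35812039559077713 0.2428521470402615 R 0.213413214385337 alpha(lid~) 0.5135937023163706 tilt -0.24418332384619726 ft [ 4.43  0.65 -9.96] w 0.0106
0.02 shift [-0.      0.0008 -0.0041] turn [ 0.02   -0.0001 -0.    ]
0.04 shift [-0.      0.0017 -0.0082] turn [ 0.04   -0.0002 -0.0001]
0.06 shift [-0.      0.0026 -0.0123] turn [ 0.06   -0.0003 -0.0001]
```

View pics/pv1.png

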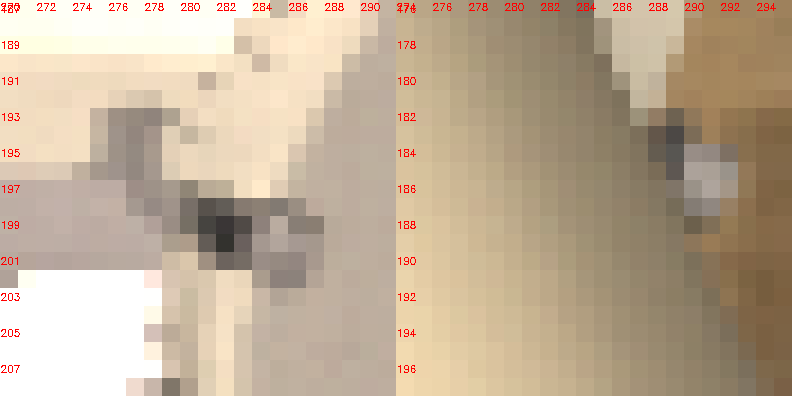

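View pics/v6.png

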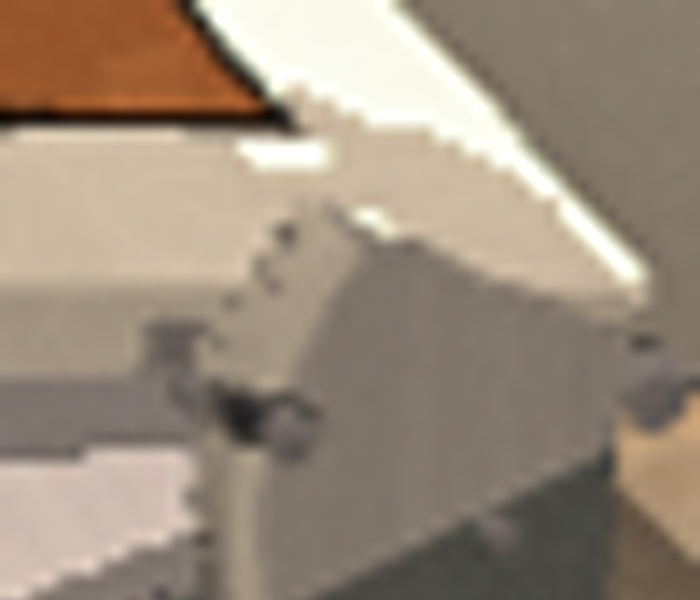

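Emit:
step_arm(increments=[[[0, 0.001, -0.002], [0.01, 0, 0]], [[0, 0.0015, -0.005], [0.02, 0, 0]], [[0, 0.002, -0.008], [0.035, 0, 0]], [[0, 0.002, -0.008], [0.035, 0, 0]]])

```text
time: 20.35
ee_pos: [0.5325, 0.1733, 0.2315]
eef_rot: [0.869, 0.476, -0.068, -0.121]
ft_force: [-2.2, 1.7, -6.3]
width: 0.0106
```

```bash
python3 lift.py .02 .04 .06 ; python3 pv.py pv2; python3 view.py v7
```

```text
t 20.35 bar box 0.36220568972212464 0.24971744297332119 R 0.21337750189255122 alpha(lid~) 0.551032421127902 tilt -0.27916284291761967 ft [-2.23  1.7  -6.31] w 0.0106
0.02 shift [-0.      0.0008 -0.0041] turn [ 0.02   -0.0001 -0.0001]
0.04 shift [-0.      0.0017 -0.0082] turn [ 0.04   -0.0002 -0.0001]
0.06 shift [-0.      0.0027 -0.0123] turn [ 0.06   -0.0002 -0.0002]
```

View pics/pv2.png

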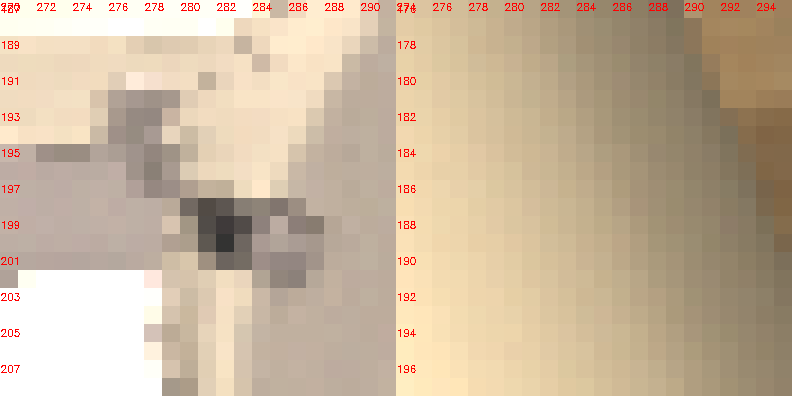

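View pics/v7.png

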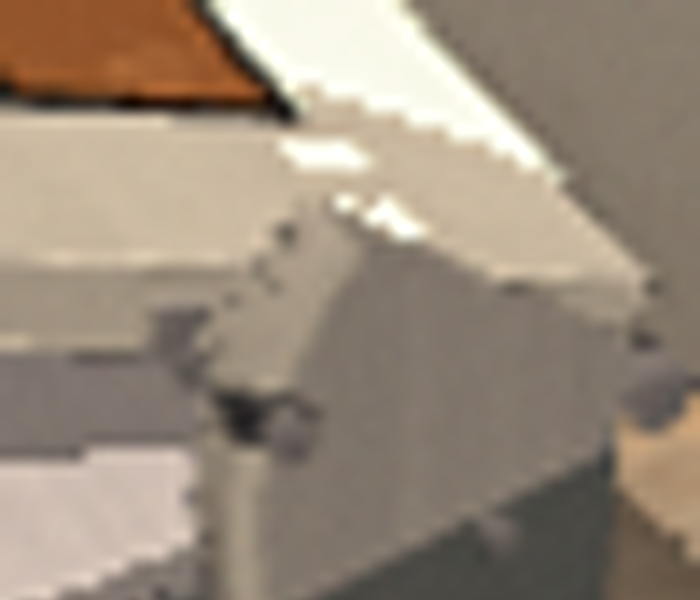

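```bash
python3 - <<'E'
from q import *
s=r.camera("scene");im=s["pixels"];cv2.imwrite("pics/raw_55.png",im)
g=cv2.cvtColor(im,cv2.COLOR_BGR2GRAY)
print("     ",*range(272,292));
for y in range(189,204): print(y,' '.join(f"{v:3d}" for v in g[y,272:292]))
b=im[...,0].astype(int)-im[...,2];print("B-R")
for y in range(189,204): print(y,' '.join(f"{v:3d}" for v in b[y,272:292]))
E
```

```text
272 273 274 275 276 277 278 279 280 281 282 283 284 285 286 287 288 289 290 291
189 154 151 152 139 136 136 138 141 143 143 152 124 147 156 159 157 154 146 125 117
190 147 146 148 147 146 146 146 147 148 147 152 152 126 149 156 154 153 127 117 116
191 147 148 148 150 151 148 145 143 148 122 143 153 151 154 152 152 133 121 118 118
192 150 151 149 132 112 101  98  94 138 148 151 151 152 156 152 148 125 115 117 116
193 148 151 150 138 104  94  90 123 144 148 148 149 152 153 151 135 120 113 118 117
194 153 150 150 126 100  92 104 142 124 141 146 147 151 153 147 126 119 117 118 117
195 100 101 125 116 105  99 103  99 124 141 147 147 149 153 136 122 117 117 118 117
196 117 118 119 118 117  98  86 104 139 146 147 150 156 148 126 118 119 118 119 117
197 119 118 120 119 118 110  94  98 108 117 119 150 158 138 125 118 118 118 118 117
198 117 121 121 120 120 117 119 118  74  51  59  84  86  81  98 118 119 115 117 117
199 120 118 120 118 122 119 117 133  98  51  35  52  89 115  87  86 113 118 117 116
200 117 118 115 118 118 119 118 109 108  61  35  66 108 110 104 104 115 117 119 117
201 114 115 
[... 803 characters left out ...]
 -33 -27 -22 -21 -20 -22 -20
196 -17 -17 -18 -17 -16 -13 -12 -13 -28 -33 -33 -30 -32 -31 -23 -21 -21 -21 -22 -20
197 -16 -16 -18 -17 -18 -18 -14 -13 -20 -26 -26 -33 -36 -28 -22 -21 -21 -22 -19 -20
198 -17 -18 -17 -18 -18 -19 -16 -20 -12  -8  -8 -15 -15 -12 -17 -23 -22 -21 -21 -21
199 -17 -17 -18 -16 -17 -17 -16 -26 -18  -7  -2  -5 -12 -17 -13 -14 -22 -20 -20 -19
200 -16 -16 -18 -17 -17 -17 -16 -21 -23 -12  -2  -7 -15 -15 -14 -17 -20 -20 -20 -20
201 -17 -17 -16 -16 -17 -17 -18 -26 -30 -20 -11 -11 -13 -12 -13 -16 -22 -21 -21 -20
202 -29 -28 -28 -28 -30 -29 -23 -25 -27 -29 -32 -32 -20 -13 -12 -20 -23 -20 -22 -21
203 -28 -30 -30 -28 -29 -29 -30 -28 -26 -30 -33 -33 -22 -20 -20 -22 -23 -21 -20 -20
```

Emit:
step_arm(increments=[[[0, 0, 0], [0, 0, 0]], [[0, 0, 0], [0, 0, 0]], [[0, 0, 0], [0, 0, 0]], [[0, 0, 0], [0, 0, 0]], [[0, 0, 0], [0, 0, 0]]])

```text
time: 21.05
ee_pos: [0.5323, 0.1734, 0.231]
eef_rot: [0.868, 0.476, -0.068, -0.12]
ft_force: [-0.5, 1.6, -7.3]
width: 0.0106
```

```bash
python3 lift.py 0.02; python3 view.py v8; python3 - <<'E'
from q import *
print(abs(r.read_state()["joint_vel"]).max())
s=r.camera("scene");cv2.imwrite("pics/s18.png",s["pixels"]);g=cv2.cvtColor(s["pixels"],cv2.COLOR_BGR2GRAY)
for y in range(191,203): print(y,' '.join(f"{v:3d}" for v in g[y,272:288]))
E
```

```text
t 21.05 bar box 0.3619198630860434 0.2492923821195377 R 0.21339908757172882 alpha(lid~) 0.5486341205789756 tilt -0.27784057957836 ft [-0.48  1.62 -7.3 ] w 0.0106
0.02 shift [-0.      0.0008 -0.0041] turn [ 0.02   -0.0001 -0.0001]
0.0013110014127320402
191 149 147 146 149 153 148 146 145 149 121 145 153 150 154 154 155
192 150 149 150 134 112 101  92  92 139 148 149 151 154 156 153 147
193 151 151 151 138 104  94  90 121 146 149 147 148 151 152 153 135
194 153 152 152 123 101  94 106 144 126 140 146 149 150 152 147 127
195  98 101 124 118 103 100 102  98 123 140 146 148 151 154 133 123
196 118 116 120 118 119  98  86 102 138 147 148 152 152 148 124 119
197 119 121 119 120 119 109  84  97 107 117 118 150 157 137 123 121
198 119 117 118 120 119 118 117 118  73  50  62  83  88  81 101 117
199 119 121 120 120 120 119 120 132 100  52  35  51  88 115  88  85
200 116 117 118 117 119 118 119 110 108  61  33  64 104 110 104 101
201 113 113 112 113 114 114 119 126 134  99  68  73  96  95  92 101
202 191 193 192 192 191 193 160 131 132 137 148 145 110  90  88 113
```

View pics/s18.png

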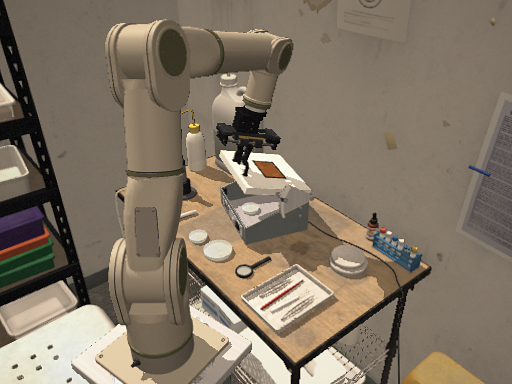

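Emit:
step_arm(increments=[[[0, 0.0005, -0.004], [0.02, 0, 0]], [[0, 0.001, -0.008], [0.04, 0, 0]], [[0, 0.002, -0.0105], [0.05, 0, 0]], [[0, 0.002, -0.0105], [0.05, 0, 0]]])

```text
time: 21.55
ee_pos: [0.5366, 0.1706, 0.2408]
eef_rot: [0.865, 0.474, -0.08, -0.143]
ft_force: [-0.6, 2.0, -7.1]
width: 0.0108
```

```bash
python3 lift.py -.02 -.04; python3 view.py v9; python3 - <<'E'
from q import *
s=r.camera("scene");g=cv2.cvtColor(s["pixels"],cv2.COLOR_BGR2GRAY)
print("    ",*range(272,288))
for y in range(187,203): print(y,' '.join(f"{v:3d}" for v in g[y,272:288]))
E
```

```text
t 21.55 bar box 0.368013657949494 0.2587438222045997 R 0.21342507628883184 alpha(lid~) 0.6013344887869957 tilt -0.328908703618036 ft [-0.58  1.96 -7.12] w 0.0108
-0.02 shift [-0.      0.0008 -0.0041] turn [ 0.02   -0.0001 -0.0001]
-0.04 shift [-0.      0.0017 -0.0082] turn [ 0.04   -0.0002 -0.0001]
     272 273 274 275 276 277 278 279 280 281 282 283 284 285 286 287
187 152 151 152 139 137 140 153 156 174 169 180 187 166 125 150 163
188 148 149 148 145 144 147 147 148 151 150 149 130 149 154 159 159
189 146 149 148 149 149 148 146 140 145 150 149 123 146 157 159 159
190 149 149 148 151 140 110  98  98 129 146 152 150 128 147 157 153
191 150 150 151 153 125 101  93  91 107 114 143 152 150 156 153 153
192 152 152 150 155 119  96  92 104 140 147 149 153 156 154 151 146
193 106  99 125 104  99 100 105 103 123 145 150 150 151 151 153 136
194 120 118 119 115 117 116  95 110  70 133 147 147 150 151 146 126
195 121 120 119 117 119 122  98  98  98 138 148 146 152 154 133 122
196 121 121 119 118 118 119 118 108  89 114 143 151 153 149 126 119
197 118 120 120 120 117 120 118 126  88 110 120 149 157 138 123 122
198 119 119 119 121 120 118 120 133  88  55  61  84  88  81  99 117
199 119 119 118 117 121 120 117 131 102  49  38  50  88 115  88  87
200 119 119 117 115 118 119 117 109 107  61  36  66 106 109 105 103
201 114 114 113 112 114 111 117 127 134  97  68  73  96  93  92 103
202 191 191 192 191 192 194 160 130 132 137 149 146 109  90  87 112
```

View pics/v9.png

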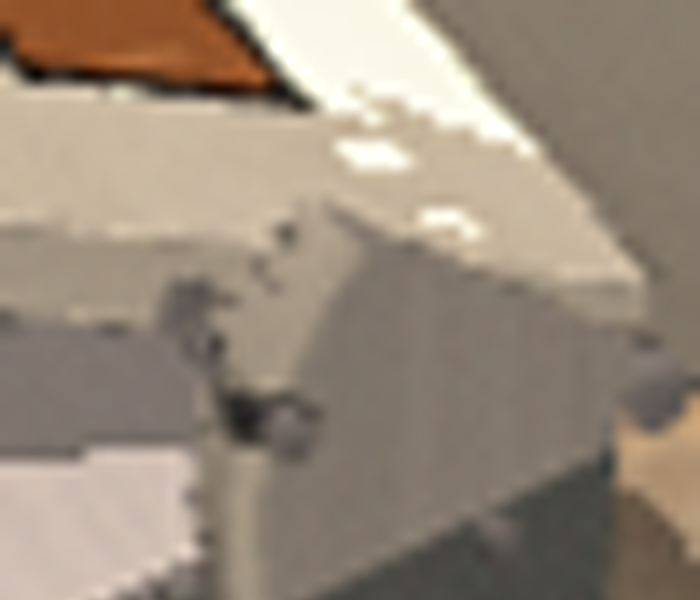

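Emit:
step_arm(increments=[[[0, -0.0005, 0.003], [-0.015, 0, 0]], [[0, -0.001, 0.006], [-0.03, 0, 0]], [[0, -0.0015, 0.0085], [-0.042, 0, 0]], [[0, -0.0015, 0.0085], [-0.042, 0, 0]], [[0, -0.0015, 0.0085], [-0.042, 0, 0]]])

```text
time: 22.15
ee_pos: [0.5331, 0.1729, 0.2329]
eef_rot: [0.868, 0.476, -0.07, -0.124]
ft_force: [3.4, 0.6, -10.6]
width: 0.0101
```

Emit:
step_arm(increments=[[[0, 0, 0], [0, 0, 0]], [[0, 0, 0], [0, 0, 0]], [[0, 0, 0], [0, 0, 0]], [[0, 0, 0], [0, 0, 0]], [[0, 0, 0], [0, 0, 0]]])

```text
time: 22.65
ee_pos: [0.5331, 0.1729, 0.2329]
eef_rot: [0.868, 0.476, -0.07, -0.124]
ft_force: [1.9, 0.2, -10.1]
width: 0.0104
```

```bash
python3 lift.py; python3 view.py v10; python3 - <<'E'
from q import *
s=r.camera("scene");g=cv2.cvtColor(s["pixels"],cv2.COLOR_BGR2GRAY)
for y in range(190,203): print(y,' '.join(f"{v:3d}" for v in g[y,272:288]))
crop(s["pixels"],165,140,215,210,8,"s19.png");print(abs(r.read_state()["joint_vel"]).max())
E
```

```text
t 22.65 bar box 0.36304711737275075 0.2511803790576805 R 0.21343323062436012 alpha(lid~) 0.5589363458319987 tilt -0.28519112963834786 ft [  1.95   0.24 -10.05] w 0.0104
190 147 147 146 148 150 147 148 146 148 149 149 152 125 149 156 154
191 149 149 148 149 132 157 137 128 144 122 143 152 153 154 156 153
192 149 150 151 134 107 102  97 101 141 147 149 152 155 154 153 148
193 150 150 149 138 104  93  93 127 149 147 147 149 152 151 153 136
194 144 144 165 130  99  94  96  99 113 141 146 147 149 152 148 127
195 121 122 124  97 107 107  91  86 113 142 144 147 152 154 135 121
196 119 121 120 117 118 107  86 111 118 141 149 152 152 149 126 116
197 119 119 120 119 120 118 102  97 107 121 120 149 158 138 124 119
198 119 118 120 120 117 117 120 110  79  56  60  83  88  83  97 116
199 120 118 117 118 121 119 119 130  99  53  37  52  87 115  88  85
200 117 118 117 120 119 120 118 109 107  61  35  64 105 109 107 101
201 114 112 112 114 114 113 115 127 134  97  68  74  96  95  92 102
202 190 191 192 192 192 193 160 131 133 136 148 145 111  90  87 112
0.001853676620876704
```

View pics/v10.png

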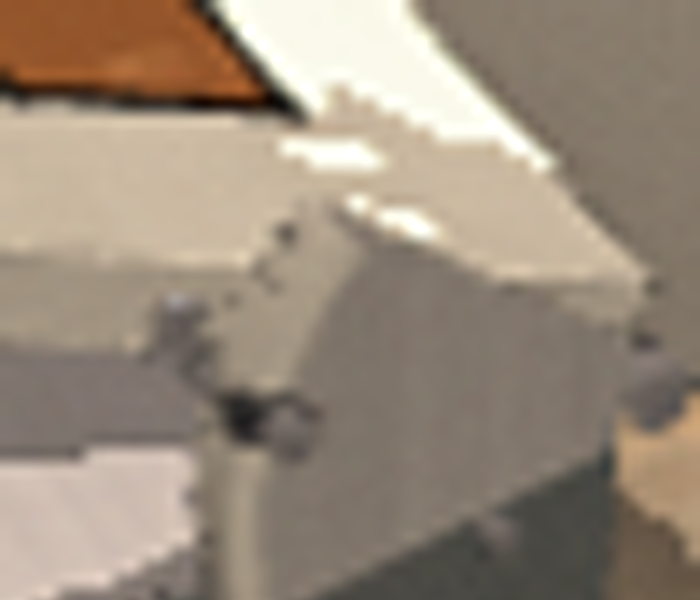

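View pics/s19.png

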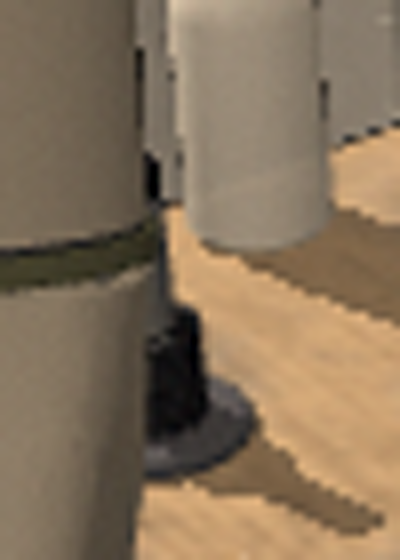

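```bash
python3 -c "
from bench import r
print(r.close_job()); s=r.read_state(); print(s['time'],s['ee_pos'],s['ft_force'],s['width'])"
```

```text
the job is handed in; nothing more can be done
None
the job is handed in; nothing more can be done
```

I finished the safety check and handed the job in at about 22.7 s. No verdict was reported. The lid was still held in the gripper at about 0.56 rad, with its pointer at the index.

- **Light reading:** With the lid closed, I held the meter square to the amber window for about 2.3 s. The sensor end was about 41 mm off the glass, within about 2 mm of the middle in x and y by the calibration.
- **Meter back in its stand:** I stood it back sensor end down and let go. The wrist picture afterwards showed it upright in the cup. In the last scene picture the arm hid most of it, but its cup and upright shadow looked unchanged.
- **Lid:** I lifted it by the handle in steps and passed the index once on purpose to check the alignment, to about 0.60 rad (roughly 5 mm past). I then came back to about 0.56 rad. At rest the tool carried about 10 N, with 45 N of grip on the bar.

**How sure the alignment is:** The alignment comes from the scene camera, at about 2.3 mm per pixel. I put the index at 0.55–0.56 rad, good to about ±0.03 rad (about 3.5 mm along the arc; the limit is 6 mm). My first estimates of 0.44–0.48 rad were too low, because I used the pointer's mounting block instead of its tip. The top camera could not confirm the final position because the arm blocked it.

**Other disagreement:** The top and wrist cameras differed by about 5 mm on the stand and the handle. I used values between the two, and both grasps held.

I saw nothing else on the table moved, but I took no final measurements of those items.

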